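Scoop the measuring balls out of their jar for a two-ball bore check

ROBOT

A 6-joint arm with a two-finger parallel gripper is mounted at the origin on a cart in front of the work surface, level with it; the furniture and walls round the work are solid. World frame = base frame: x ahead of the robot, y to its left, z up, the work surface at z = 0. Lengths are in mm, angles in rad, forces in N, time in s.
With the tool pointing down it reaches from about 375 to 925 mm from the base axis. Payload 5.7 kg.
Tool frame: the origin (TCP) lies at the very end of the fingers, on their centre line; the grasp point (between the pads) lies 19 mm behind it; z points along the fingers, y is the line along which they close (so a half turn about z gives the same grasp; the last joint's range is limited). The gripper opens to 88 mm and grips with 3 to 60 N. Pads are 20 mm wide; open, the fingers measure 115 mm over their backs; the gripper's body (75 mm by 178 mm) begins 61 mm behind the grasp point.
Start: joints at [1.016, 0.359, 1.51, -0, 1.272, -0.115], TCP at [255.443, 542.873, 222.623] pointing down, gripper open.
Joint ranges: [-2.97, 2.97], [-1.01, 2.36], [0.21, 2.38], [-0.96, 4.11], [0.2, 2.71], [-2.98, 2.98]. Speed limits (rad/s): [2.39, 2.39, 3.14, 3.14, 3.14, 3.14].

INTERFACE

Orientations are given as [roll, pitch, yaw] about the fixed x, y, z axes, in that order (R = Rz(yaw) Ry(pitch) Rx(roll)).
In Python, from workcell import get_obs, read_camera, close_job gives the robot as it stands.
- The arm moves only by the shell command python3 -m pendant 'ROWS'. ROWS is JSON, one flat list of numbers, 7 for each row, row after row: the opening, from 0 (shut) to 1 (fully open), then the shift along the tool's x, y, z in m, then the turn, a rotation vector about the tool's x, y, z in rad. In form: [jaw, x, y, z, wx, wy, wz, jaw, x, y, z, wx, wy, wz, ...]. A call has exactly 8 rows; each row shifts and turns the commanded pose from where the row before left it, along the tool's axes as they then stand; what a row does not reach is not made up. A row lasts 1/10 s, in which the tool goes at most 50 mm and 8.59 degrees, less where a joint would pass 70% of its speed; a pose out of reach is approached as far as the arm can. A call is refused whole if a number of a shift passes 0.05 or a number of a turn 0.15, either way. A call with a gripper value outside its range is refused whole. The fingers move at their own pace and stop on an object; the grip force is fixed at half the most. Time passes only in rows, so rows that do not move let the fingers close, or fill a call up. It gives the time, the measured TCP pose, the force, the opening and the grip force at its end, in the units of the state.
- get_obs(): the state, without advancing time (a new reading comes with each control period).
- read_camera(name): name is "scene" or "side" or "wrist"; returns a dict with "img" (420x560x3 uint8, blue, green, red), "z_map" (420x560 float32, mm along the optical axis (not along the pixel's ray), 0 where there is no reading), "fovy" (degrees; the focal length in pixels is half the picture's height over the tangent of half this angle, whatever the lens; pixels are square), "cx", "cy" (the principal point, pixels), "R" (3x3) and "t" (3): a world point X has camera coordinates R X + t. Camera axes: x right, y down, z forward; pixel columns grow to the right and rows downward; lengths in mm; the calibration is good to about 2 mm. A picture is of the moment at which its call begins.
- close_job(): hands the job in; it is judged then, once.
The state is a dict: "time": time; "joints": joint angles; "joint_vel": joint speeds; "tau": joint torques, N m; "tcp_pos": TCP position; "eef_rot": TCP orientation; "contact_force": force on the tool from outside, world axes, zero at the start; "torque": the same for the moment, N m; "gripper_width": opening from 0.0 (shut) to 1.0 (fully open); "grip_force": force on a finger pad.
Only numpy, scipy, OpenCV 4.12 (cv2) and the standard library are available. Lean on these libraries where they do the work, as an engineer would, in place of code of your own. Each camera call takes 0.05 s, during which the arm holds its last target. There are 200 camera calls.

TASK

For a two-ball bore check, fetch the two steel measuring balls out of the narrow-necked jar with the scoop: angle it in through the neck, take them up, right it to bring them out, and let both roll gently, from low over the steel setting ring, into the ring's bore. Then stand the scoop on its flat floor in the middle of the round cork mat. Never touch the balls with the fingers or let one drop on the granite; leave the jar and the ring standing where they are and all other things undisturbed.

Things in the scene. Friction and masses are not known exactly. Their poses are not given: they have to be found in the camera images.
- scoop_grip (a point): Grip point of the stainless scoop (0.12 kg), on the centre line of its straight black handle: a flat-sided bar 14 mm wide (y), 11 mm thick, rising back from the bowl (to -x) at 55 degrees to the floor; black from 64 mm below to 36 mm above this point. Axes: x out of the open toe, z up as it stands. From here scoop_toe is at x +107.8, z -90.7 mm, scoop_foot at x +74.9, z -96.9 mm.
- scoop_foot (a point): Middle of the underside of the scoop's flat floor, on which it stands by itself; axes as scoop_grip. Floor 34 mm wide, 32 mm long (16 mm each way), sheet 2 mm thick. Sides lean out at 45 degrees for 6.5 mm of height, then stand upright to 20 mm; bowl 47 mm wide outside, 43 mm inside. A back plate closes the handle end.
- scoop_toe (a point): Middle of the lower edge of the scoop's open toe, at x +32.9, z +6.2 mm from scoop_foot; axes as scoop_grip. The toe, the front 18 mm of the floor and of its leaning sides, is bent up 20 degrees: balls stay in while the floor is level and run out over the toe once it is tilted toe-down by clearly more than 20 degrees.
- jar: Clear round jar with an open narrow neck, free-standing, about 0.9 kg, 124 mm across outside, 116 mm inside, 86 mm tall. The inner wall is upright to 62 mm, the shoulder closes in from 62 to 76 mm, the neck above is 10 mm long, 78 mm wide inside (flats: count on 75), 86 mm outside. Origin at the centre of its underside, z up along its axis.
- jar_floor (a point): Lowest point of the floor inside the jar, on its axis, 7 mm above the table. The dark floor is a shallow cone rising 11 degrees from here to the wall, so the balls gather here, touching or almost.
- ball_a: Polished, oiled steel measuring ball, 20 mm in diameter, 33 g, one of a like pair; origin at its centre. It starts in the jar.
- ball_b: The other measuring ball, the same as ball_a; origin at its centre. It starts in the jar.
- setting_ring: Steel setting ring lying flat, 72 mm outside, 22 mm high, 0.33 kg, free-standing, with a 40 mm bore (37 mm across its flats) open to the table; both balls fit in it, the second resting partly on the first. Origin at the centre of its underside, z along the bore.
- mat: Round cork mat, 110 mm across and 3 mm thick, fixed to the table: the scoop's place. Origin at the centre of its underside.
- key_end (a point): Fixed obstacle: the end of the orange key that sticks out of the chuck on the fixture plate, 34 mm above the table, towards the robot. Behind it, 208 mm further in x and 27 mm to the right (-y), the measuring machine's ram hangs: a column about 70 mm square down to 0.41 m over the table, a probe below it, a housing 185 mm wide in y above 0.63 m. Keep hand and wrist clear of it.
- tall_electrode: bystander: graphite rod electrode on a square steel pallet, 52 x 52 mm at the foot and 172 mm tall; origin at the centre of its underside
- electrode_square: bystander: stepped graphite electrode on a square steel pallet, 52 x 52 x 71 mm; origin at the centre of its underside
- vee_block: bystander: small ground steel vee block, 32 x 50 x 38 mm; origin at the centre of its underside
- stylus_case: bystander: flat case, 57 x 91 x 19 mm; origin at the centre of its underside
- gauge_block: bystander: steel gauge block standing on edge, 9 x 35 x 40 mm; origin at the centre of its underside
- probe_sphere: bystander: white reference sphere on a stem and a round black foot 52 mm across, 79 mm tall; origin at the centre of its underside
- cap_screw: bystander: socket cap screw standing on its head, 13 mm across and 30 mm tall; origin at the centre of its underside

How it is judged:
By the outcome, as a careful person would: the job done as asked, in the order asked, and still so for the second after the job is handed in, with the robot touching nothing.
It also fails if it takes over 67 s, if anything falls off the work surface, if the arm or the gripper's body presses on something with over 40 N, if the wrist force passes 120 N, or if a joint passes its speed limit or range.

## Working session

There is one attempt and no reset: what is moved stays moved. The work goes in short steps, Python scripts to look and compute and a shell command to move; the robot and the scene stay as the last step left them, time stands still between calls to the robot, and variables do not carry over. Pictures are saved under pics/ and viewed, at most 10 in all, crops included, and the job is handed in when it is done.

```bash
ls; mkdir -p pics
cat > h.py <<'E'
import numpy as np,cv2
from workcell import get_obs,read_camera
from scipy.spatial.transform import Rotation as Ro
def cam(n):
    c=read_camera(n); c['f']=210/np.tan(np.radians(c['fovy'])/2); c['R']=np.array(c['R']); c['t']=np.array(c['t']); return c
def ray(c,u,v):
    d=c['R'].T@np.array([(u-c['cx'])/c['f'],(v-c['cy'])/c['f'],1]); return -c['R'].T@c['t'],d
def plane(c,u,v,z):
    o,d=ray(c,u,v); return o+d*(z-o[2])/d[2]
def cloud(c):
    v,u=np.mgrid[0:420,0:560]; Z=c['z_map']
    P=np.stack([(u-c['cx'])/c['f']*Z,(v-c['cy'])/c['f']*Z,Z],-1)
    W=(P-c['t'])@c['R']; W[Z==0]=np.nan; return W
def proj(c,X):
    p=c['R']@np.array(X)+c['t']; return p[:2]/p[2]*c['f']+[c['cx'],c['cy']]
E
python3 - <<'E'
from h import *
import pickle
o=get_obs(); print(o['time'],o['tcp_pos'],o['eef_rot'],o['gripper_width'])
for n in ['scene','side','wrist']:
    c=cam(n); pickle.dump(c,open(n+'.pkl','wb'))
    cv2.imwrite(f'pics/{n}0.png',c['img']); print(n,c['f'],-c['R'].T@c['t'],c['R'][2])
E
```

```text
pics
0.0 [255.10861974 542.30425966 221.84026836] [-3.13980512e+00 -2.07663388e-04  2.70174820e+00] 1.0001224535719888
scene 546.0180077255154 [  78.77203697 -966.29532854  617.25302277] [ 0.43268694  0.76701896 -0.47377624]
side 454.921784328216 [ 349.76060168 -925.83838792  882.91413752] [ 0.18732218  0.70987755 -0.67895822]
wrist 366.77016098579884 [189.9929631  574.28152679 384.08003818] [ 0.24096225 -0.11522273 -0.96367054]
```

View pics/scene0.png

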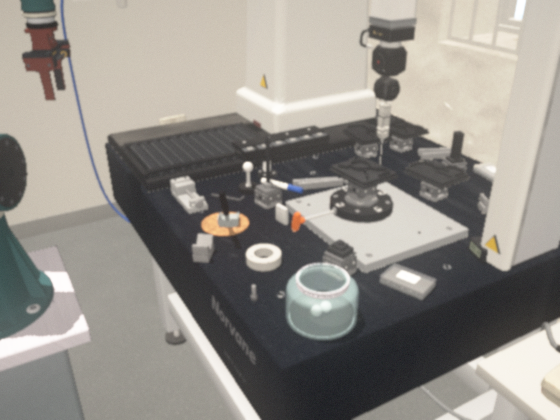

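View pics/side0.png

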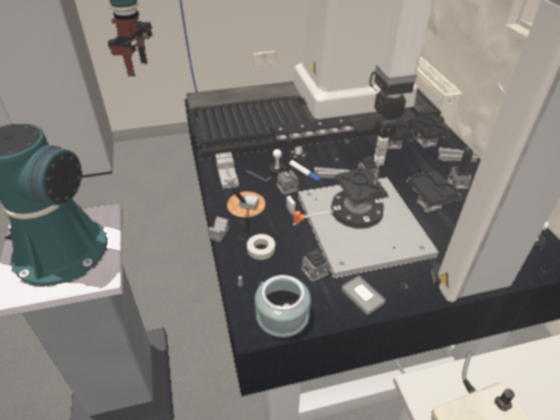

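Scene: the scoop stands on the orange mat (225,223), ring at (264,257), jar (322,300) with the balls visible, key end (297,221), gripper at the left. The side view agrees: mat (246,204), ring (261,246), jar (283,305).

Run:
```python
from h import *
import pickle
C={n:pickle.load(open(n+'.pkl','rb')) for n in ['scene','side']}
a=cv2.resize(C['scene']['img'][170:345,185:375],None,fx=4,fy=4,interpolation=2)[:600,:]
a=cv2.resize(C['scene']['img'][175:345,190:365],None,fx=3.4,fy=3.4,interpolation=2)
cv2.imwrite('pics/c1.png',a)
b=cv2.resize(C['side']['img'][165:340,205:380],None,fx=3.4,fy=3.4,interpolation=2)
cv2.imwrite('pics/c2.png',b)
for n,c in C.items():
    hsv=cv2.cvtColor(c['img'],cv2.COLOR_BGR2HSV)
    m=cv2.inRange(hsv,(5,110,120),(22,255,255))
    for k in cv2.findContours(m,0,2)[0]:
        if cv2.contourArea(k)>40:
            print(n,'orange',cv2.contourArea(k),cv2.boundingRect(k))
            h=cv2.convexHull(k)
            if len(h)>6:
                P=np.array([plane(c,*p[0],3)[:2] for p in h],np.float32); print('  circ',cv2.minEnclosingCircle(P))
    W=cloud(c)
    for (u,v) in [(225,223),(264,245),(322,270)] if n=='scene' else [(246,204),(261,237),(283,285)]:
        print(n,u,v,W[v,u].round(),plane(c,u,v,0).round())
```

```text
scene orange 69.5 (486, 238, 12, 14)
  circ ((967.54931640625, -319.17742919921875), 27.5382022857666)
scene orange 438.0 (202, 213, 47, 23)
  circ ((502.37408447265625, 56.45536422729492), 56.34065246582031)
scene orange 152.0 (291, 212, 14, 19)
  circ ((650.2195434570312, -15.761181831359863), 43.54661560058594)
scene 225 223 [496.  37.  14.] [506.  61.   0.]
scene 264 245 [ 522. -103.   23.] [539. -70.   0.]
scene 322 270 [ 533. -303.   74.] [ 595. -213.    0.]
side orange 78.0 (293, 211, 11, 13)
  circ ((636.265380859375, -32.71942138671875), 25.259817123413086)
side orange 330.5 (227, 195, 38, 22)
  circ ((505.91937255859375, 57.7502555847168), 55.044769287109375)
side 246 204 [502.  31.  26.] [506.  60.   0.]
side 261 237 [ 515. -102.   21.] [519. -82.   0.]
side 283 285 [ 528. -280.   34.] [ 536. -254.    0.]
```

View pics/c1.png

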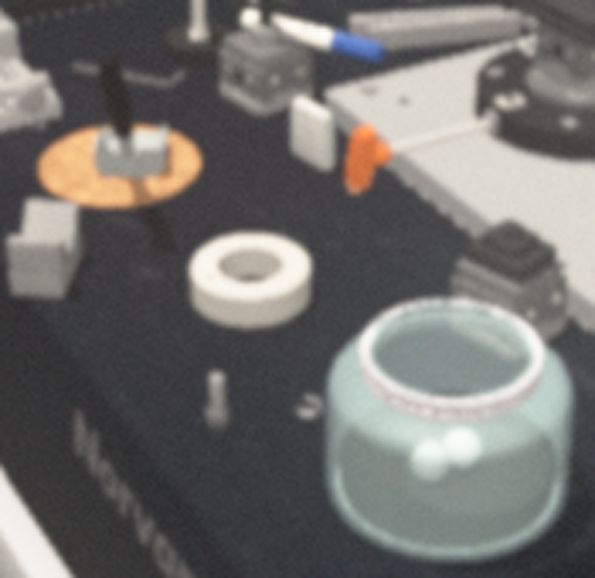

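View pics/c2.png

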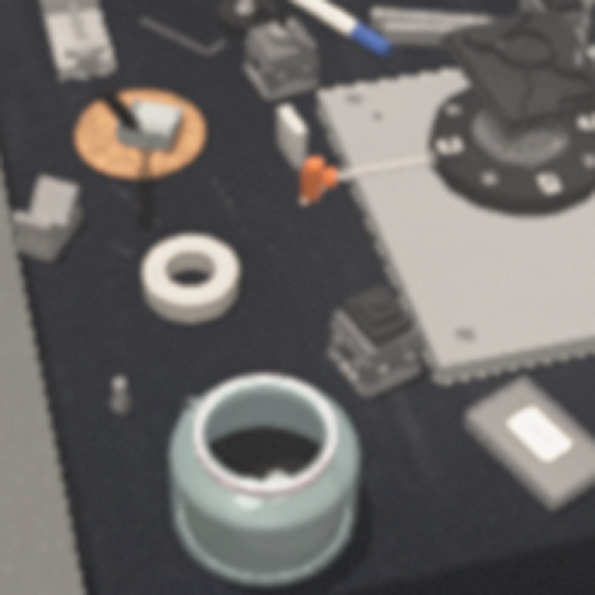

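Crops: scoop on the mat with its handle rising left/up at crop 1 (112,68), ring top centre ~(250,265), jar rim ~(453,356), and balls at (430,460) and (461,445). In crop 2, handle top (107,92), ring ~(190,270), rim ~(266,433).

```bash
cat >> h.py <<'E'
def tri(rs):
    A=0;b=0
    for o,d in rs:
        d=d/np.linalg.norm(d);M=np.eye(3)-np.outer(d,d);A=A+M;b=b+M@o
    X=np.linalg.solve(A,b); return X,[np.linalg.norm((np.eye(3)-np.outer(d,d)/(d@d))@(X-o)) for o,d in rs]
E
python3 - <<'E'
from h import *
import pickle
C={n:pickle.load(open(n+'.pkl','rb')) for n in ['scene','side']}
a=lambda u,v:ray(C['scene'],u/3.4+190-.35,v/3.4+175-.35)
b=lambda u,v:ray(C['side'],u/3.4+205-.35,v/3.4+165-.35)
for n,p,q in [('htop',(112,66),(106,92)),('hbase',(121,133),(134,125)),('keyend',(358,170),(308,180)),('ring',(250,266),(190,270)),('rim',(453,356),(266,433)),('screwtop',(216,375),(120,381)),('gauge top',(312,108),(290,112)),('vee',(55,205),(60,185))]:
    X,e=tri([a(*p),b(*q)]); print(n,X.round(1),np.round(e,1))
for p in [(430,460),(461,445)]:
    o,d=a(*p); print('ball',(o+d*(18-o[2])/d[2]).round(1))
# ring: bright pixels with cloud z
for n,c in C.items():
    for nm,(x,y,z,r) in {'ring':(525,-95,22,36),'rim':(540,-290,86,43)}.items(): pass
    W=cloud(c); hsv=cv2.cvtColor(c['img'],cv2.COLOR_BGR2HSV)
    for nm,box,z in [('ring',(240,235,290,275) if n=='scene' else (240,228,282,265),22)]:
        m=np.zeros((420,560),np.uint8); u0,v0,u1,v1=box
        m[v0:v1,u0:u1]=(hsv[v0:v1,u0:u1,2]>120)*255
        k=max(cv2.findContours(m,0,1)[0],key=cv2.contourArea)[:,0]
        P0=np.array([plane(c,*p,22)[:2] for p in k]); 
        hi=k[k[:,1]<np.mean(k[:,1])-2]
        P=np.array([plane(c,*p,22)[:2] for p in hi],float)
        A=np.c_[2*P,np.ones(len(P))]; s=np.linalg.lstsq(A,(P**2).sum(1),rcond=None)[0]
        print(n,'ring fit',s[:2],np.sqrt(s[2]+s[0]**2+s[1]**2))
    m=(W[...,2]>8)&(W[...,2]<130)&(abs(W[...,0]-500)<90)&(abs(W[...,1]-60)<70)
    print(n,'scoop cloud',m.sum())
    for z0 in range(10,130,15):
        k=m&(W[...,2]>z0)&(W[...,2]<z0+15)
        if k.sum(): print(z0,W[k].mean(0).round(),k.sum())
E
```

```text
htop [469.6 -20.4 118.9] [1. 1.]
hbase [495.  27.  42.] [1.7 1.7]
keyend [625.1 -51.8  18.5] [1.9 1.9]
ring [ 508.8 -124.3   18.8] [0.4 0.4]
rim [ 513.9 -333.9   79.7] [0.2 0.2]
screwtop [ 435.5 -225.2   27.7] [0.7 0.7]
gauge top [628.8  16.9  32.8] [2.4 2.4]
vee [426.1 -22.5  33.8] [0.2 0.2]
ball [ 502.9 -333.    18. ]
ball [ 523.6 -330.6   18. ]
scene ring fit [ 507.72528553 -125.66932572] 36.445576786456854
scene scoop cloud 247
10 [505.  42.  16.] 123
25 [497.  27.  31.] 16
40 [490.  14.  48.] 18
55 [485.   5.  62.] 26
70 [480.  -4.  77.] 27
85 [473.  -8.  87.] 1
side ring fit [ 508.83597974 -126.48959414] 36.66070878555905
side scoop cloud 149
10 [513.  47.  16.] 93
25 [503.  29.  31.] 8
40 [495.  15.  48.] 5
55 [491.   5.  62.] 11
70 [487.  -2.  76.] 10
85 [486. -10.  91.] 2
```

```bash
cat >> h.py <<'E'
TS=np.array([[.5736*0+.8192,0,.5736],[0,-1,0],[.5736,0,-.8192]]).T  # tool axes (columns) in scoop frame
TOE=np.array([107.8,0,-90.7]); FOOT=np.array([74.9,0,-96.9])
GR=np.zeros(3)   # grasp point in scoop_grip frame (refined after grasp)
def cur():
    o=get_obs(); return np.array(o['tcp_pos']),Ro.from_euler('xyz',o['eef_rot']).as_matrix(),o
def tool(pt,local,psi,th,roll=0,back=0):
    """TCP pose so that scoop-frame point `local` sits at pt"""
    Rs=Ro.from_euler('ZYX',[psi,th,roll],degrees=True).as_matrix(); R=Rs@TS
    g=np.array(pt,float)-Rs@local+Rs@GR
    return g+R[:,2]*(19-back),R
def rows(p,R,n,p0=None,R0=None):
    if p0 is None: p0,R0,_=cur()
    w=Ro.from_matrix(R0.T@R).as_rotvec()/n
    E=Ro.from_rotvec(w).as_matrix(); S=0;M=np.eye(3)
    for k in range(n): S=S+M; M=M@E
    v=np.linalg.solve(S,R0.T@(p-p0))/1000
    print(n,'x',','.join('%.4f'%a for a in np.r_[v,w]),'| end',p.round(1))
E
python3 - <<'E'
from h import *
p,R=tool((509,57,3),FOOT,62,0,back=80); rows(p,R,24)
E
```

```text
24 x -0.0287,-0.0012,-0.0055,-0.0206,0.0196,0.0652 | end [457.4 -40.  149.9]
```

```bash
R='1,-0.0287,-0.0012,-0.0055,-0.0206,0.0196,0.0652'; 
python3 -m pendant '[1,-0.0287,-0.0012,-0.0055,-0.0206,0.0196,0.0652,1,-0.0287,-0.0012,-0.0055,-0.0206,0.0196,0.0652,1,-0.0287,-0.0012,-0.0055,-0.0206,0.0196,0.0652,1,-0.0287,-0.0012,-0.0055,-0.0206,0.0196,0.0652,1,-0.0287,-0.0012,-0.0055,-0.0206,0.0196,0.0652,1,-0.0287,-0.0012,-0.0055,-0.0206,0.0196,0.0652,1,-0.0287,-0.0012,-0.0055,-0.0206,0.0196,0.0652,1,-0.0287,-0.0012,-0.0055,-0.0206,0.0196,0.0652]'
python3 -m pendant '[1,-0.0287,-0.0012,-0.0055,-0.0206,0.0196,0.0652,1,-0.0287,-0.0012,-0.0055,-0.0206,0.0196,0.0652,1,-0.0287,-0.0012,-0.0055,-0.0206,0.0196,0.0652,1,-0.0287,-0.0012,-0.0055,-0.0206,0.0196,0.0652,1,-0.0287,-0.0012,-0.0055,-0.0206,0.0196,0.0652,1,-0.0287,-0.0012,-0.0055,-0.0206,0.0196,0.0652,1,-0.0287,-0.0012,-0.0055,-0.0206,0.0196,0.0652,1,-0.0287,-0.0012,-0.0055,-0.0206,0.0196,0.0652]'
python3 -m pendant '[1,-0.0287,-0.0012,-0.0055,-0.0206,0.0196,0.0652,1,-0.0287,-0.0012,-0.0055,-0.0206,0.0196,0.0652,1,-0.0287,-0.0012,-0.0055,-0.0206,0.0196,0.0652,1,-0.0287,-0.0012,-0.0055,-0.0206,0.0196,0.0652,1,-0.0287,-0.0012,-0.0055,-0.0206,0.0196,0.0652,1,-0.0287,-0.0012,-0.0055,-0.0206,0.0196,0.0652,1,-0.0287,-0.0012,-0.0055,-0.0206,0.0196,0.0652,1,-0.0287,-0.0012,-0.0055,-0.0206,0.0196,0.0652]'
python3 - <<'E'
from h import *
import pickle
p,R=tool((509,57,3),FOOT,62,0,back=80)
q,Q,o=cur(); print(q,p,np.degrees(Ro.from_matrix(R.T@Q).as_rotvec()),o['joints'])
c=cam('wrist'); pickle.dump(c,open('w1.pkl','wb')); cv2.imwrite('pics/w1.png',c['img'])
rows(p,R,2)
E
```

```text
time: 0.95
tcp_pos: [429.1, 390.8, 247.7]
eef_rot: [3.022, -0.192, 2.187]
contact_force: [0.3, -0.3, 0.3]
gripper_width: 0.999
grip_force: 0.0
time: 1.75
tcp_pos: [502.7, 173.2, 222.7]
eef_rot: [3.014, -0.417, 1.665]
contact_force: [-0.2, -0.5, 0.3]
gripper_width: 0.998
grip_force: 0.0
time: 2.55
tcp_pos: [456.9, -41.0, 148.7]
eef_rot: [3.141, -0.612, 1.079]
contact_force: [0.0, -0.3, 0.6]
gripper_width: 0.998
grip_force: 0.0
[456.9209743  -41.04522469 148.67970456] [457.40995775 -40.0267578  149.8712    ] [-0.13155298  0.0807337   0.16607709] [-0.74863523  0.31832557  2.03878635  0.68461603  1.07423785 -0.68077045]
2 x 0.0027,0.0002,-0.0001,0.0013,0.0001,-0.0041 | end [457.4 -40.  149.9]
```

View pics/w1.png

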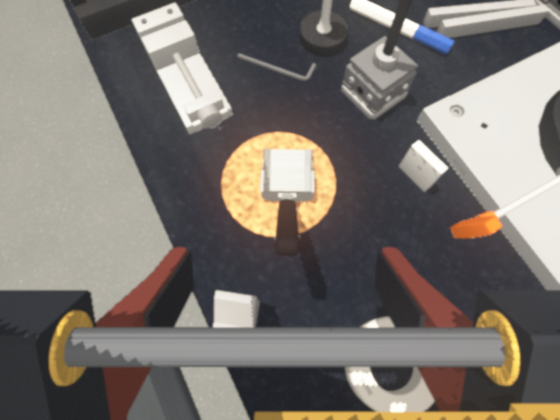

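Wrist view: handle top end (287,251), bowl (288,172) with its toe edge at y≈150, mat centred ~(279,183), and both fingers symmetric about x≈286.

Run:
```python
from h import *
import pickle
c=pickle.load(open('w1.pkl','rb'))
Rs=Ro.from_euler('Z',62,degrees=True).as_matrix()
f=np.array([509,57,3.])
for n,l in [('htop',[-20.6,0,29.5]),('hlow',[36.7,0,-52.4]),('toe',TOE),('toeL',TOE+[0,17,0]),('toeR',TOE-[0,17,0]),('backtopL',[58.9,23,-77]),('backtopR',[58.9,-23,-77])]:
    print(n,proj(c,f+Rs@(np.array(l)-FOOT)).round(1))
hsv=cv2.cvtColor(c['img'],cv2.COLOR_BGR2HSV)
m=cv2.inRange(hsv,(5,100,100),(25,255,255)); m[:,360:]=0; m[250:]=0
k=max(cv2.findContours(m,0,1)[0],key=cv2.contourArea); h=cv2.convexHull(k)
print('mat',cv2.minEnclosingCircle(np.array([plane(c,*q[0],3)[:2] for q in h],np.float32)))
# handle: dark pixels over mat region / below
g=c['img'].max(2)
for v in range(202,252,6):
    r=g[v,255:315]; u=np.where(r<60)[0]+255; print(v,u.min() if len(u) else 0,u.max() if len(u) else 0,end='; ')
# bowl mask: low saturation bright in mat box
b=((hsv[...,1]<60)&(hsv[...,2]>100)); b[:,:250]=0;b[:,325:]=0;b[:135]=0;b[215:]=0
k=max(cv2.findContours(b.astype(np.uint8),0,1)[0],key=cv2.contourArea);print('bowl',cv2.minAreaRect(k),cv2.boundingRect(k))
```

```text
htop [283.  249.1]
hlow [283.1 204.2]
toe [283.  149.7]
toeL [265.4 149.7]
toeR [300.6 149.6]
backtopL [257.2 190.8]
backtopR [309.  190.7]
mat ((505.8603515625, 60.91419219970703), 55.840110778808594)
202 0 0; 208 0 0; 214 0 0; 220 0 0; 226 0 0; 232 0 0; 238 0 0; 244 301 310; 250 298 314; bowl ((287.0, 174.5), (51.0, 54.0), 90.0) (260, 149, 55, 52)
```

Run:
```python
from h import *
p,R=tool((512.5,55,3),FOOT,62,0); rows(p,R,8)
```

```text
8 x 0.0007,0.0005,0.0100,0.0003,0.0000,-0.0010 | end [482.5  -1.5  84.3]
```

```bash
python3 -m pendant '[1,0.0007,0.0005,0.01,0,0,-0.001,1,0.0007,0.0005,0.01,0,0,-0.001,1,0.0007,0.0005,0.01,0,0,-0.001,1,0.0007,0.0005,0.01,0,0,-0.001,1,0.0007,0.0005,0.01,0,0,-0.001,1,0.0007,0.0005,0.01,0,0,-0.001,1,0.0007,0.0005,0.01,0,0,-0.001,1,0.0007,0.0005,0.01,0,0,-0.001]'
python3 -m pendant '[0,0,0,0,0,0,0,0,0,0,0,0,0,0,0,0,0,0,0,0,0,0,0,0,0,0,0,0,0,0,0,0,0,0,0,0,0,0,0,0,0,0,0,0,0,0,0,0,0,0,0,0,0,0,0,0]'
python3 -m pendant '[0,0,0,0,0,0,0,0,0,0,0,0,0,0,0,0,0,0,0,0,0,0,0,0,0,0,0,0,0,0,0,0,0,0,0,0,0,0,0,0,0,0,0,0,0,0,0,0,0,0,0,0,0,0,0,0]'
python3 - <<'E'
from h import *
import pickle
for n in ['scene','side']:
    c=cam(n); pickle.dump(c,open(n+'1.pkl','wb')); cv2.imwrite(f'pics/{n}1.png',c['img'])
q,Q,o=cur(); print(q,o['gripper_width']*88,o['grip_force'])
a,b=[cv2.resize(cv2.imread(f'pics/{n}1.png')[130:330,180:380],(400,400),interpolation=2) for n in ['scene','side']]
cv2.imwrite('pics/c3.png',np.hstack([a,b]))
E
```

```text
time: 3.4
tcp_pos: [484.6, 3.8, 86.1]
eef_rot: [3.136, -0.612, 1.092]
contact_force: [-0.1, -0.6, -0.2]
gripper_width: 1.0
grip_force: 0.0
time: 4.2
tcp_pos: [484.3, 3.0, 86.8]
eef_rot: [3.136, -0.612, 1.091]
contact_force: [-0.8, 0.0, -0.0]
gripper_width: 0.312
grip_force: 0.0
time: 5.0
tcp_pos: [484.2, 3.2, 86.8]
eef_rot: [3.136, -0.612, 1.091]
contact_force: [-0.8, -1.2, 0.2]
gripper_width: 0.154
grip_force: 30.0
[484.23003885   3.18946958  86.78236183] 13.917265899858247 29.993215799331665
```

View pics/c3.png

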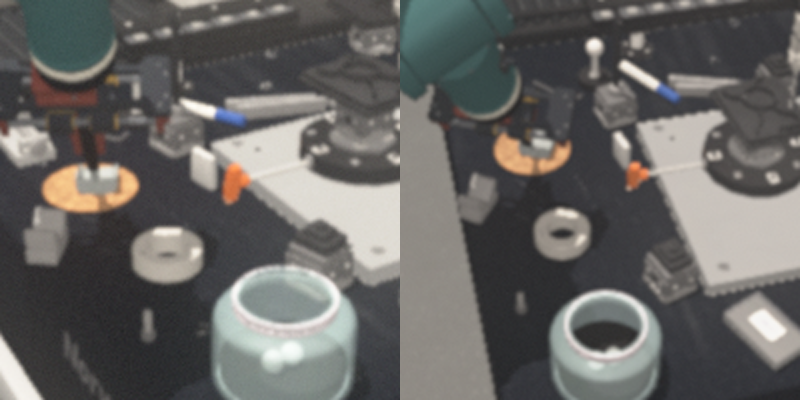

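Scoop is gripped (14 mm opening, 30 N), the scene is otherwise unchanged, and the balls are in the jar.

```bash
sed -i 's/^GR=.*/GR=np.array([5.,0,2.5])/' h.py
python3 - <<'E'
from h import *
q,Q,o=cur(); p=q+[0,0,80]; rows(p,Q,8)
p2,R2=tool((514,-338,120),TOE,90,50); rows(p2,R2,24,p,Q)
E
```

```text
8 x 0.0057,0.0000,-0.0082,0.0000,0.0000,0.0000 | end [484.2   3.2 166.8]
24 x -0.0132,0.0050,-0.0056,0.0038,-0.0356,-0.0204 | end [ 514.  -337.6  240.3]
```

```bash
python3 -m pendant '[0,0.0057,0,-0.0082,0,0,0,0,0.0057,0,-0.0082,0,0,0,0,0.0057,0,-0.0082,0,0,0,0,0.0057,0,-0.0082,0,0,0,0,0.0057,0,-0.0082,0,0,0,0,0.0057,0,-0.0082,0,0,0,0,0.0057,0,-0.0082,0,0,0,0,0.0057,0,-0.0082,0,0,0]' | tail -5
for i in 1; do
python3 -m pendant '[0,-0.0132,0.005,-0.0056,0.0038,-0.0356,-0.0204,0,-0.0132,0.005,-0.0056,0.0038,-0.0356,-0.0204,0,-0.0132,0.005,-0.0056,0.0038,-0.0356,-0.0204,0,-0.0132,0.005,-0.0056,0.0038,-0.0356,-0.0204,0,-0.0132,0.005,-0.0056,0.0038,-0.0356,-0.0204,0,-0.0132,0.005,-0.0056,0.0038,-0.0356,-0.0204,0,-0.0132,0.005,-0.0056,0.0038,-0.0356,-0.0204,0,-0.0132,0.005,-0.0056,0.0038,-0.0356,-0.0204]' | tail -5; done
python3 - <<'E'
from h import *
import pickle
c=cam('wrist'); q,Q,o=cur(); pickle.dump((c,q,Q),open('w2.pkl','wb')); cv2.imwrite('pics/w2.png',c['img'])
print(q,o['joints'])
E
```

```text
tcp_pos: [483.7, 3.0, 167.6]
eef_rot: [3.136, -0.612, 1.091]
contact_force: [0.4, -0.3, -0.8]
gripper_width: 0.161
grip_force: 30.0
tcp_pos: [474.4, -117.8, 158.6]
eef_rot: [3.089, -0.32, 1.264]
contact_force: [-0.2, 0.2, -1.6]
gripper_width: 0.157
grip_force: 30.0
[ 475.65927369 -119.9020999   159.08596062] [-0.64025928  0.28442202  1.86873659  0.36415097  1.06948598 -0.51529582]
```

View pics/w2.png

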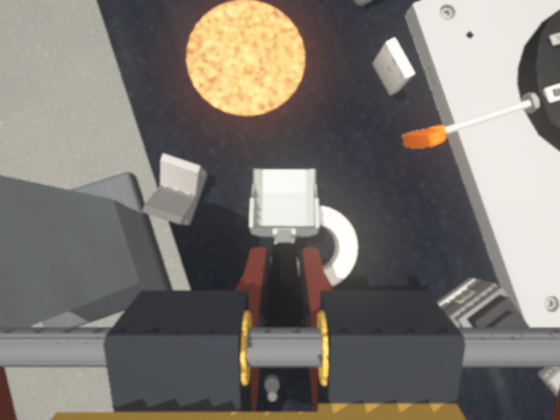

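Wrist view: the bowl spans x≈249–319 with its toe edge at y≈170 and back edge at y≈235; mat centre ~(246,57), ring partly hidden at ~(325,245).

Run:
```python
from h import *
import pickle
c,q,Q=pickle.load(open('w2.pkl','rb'))
Rs=Q@TS.T; g=q-19*Q[:,2]-Rs@GR
for n,l in [('toeL',TOE+[0,17,0]),('toeR',TOE-[0,17,0]),('toeLup',TOE+[-2.2,23.5,6.1]),('backtopL',[58.9,23.5,-76.9]),('backtopR',[58.9,-23.5,-76.9]),('hole',[56.9,0,-81]),('bendL',[90.9,15,-95])]:
    print(n,proj(c,g+Rs@np.array(l)).round(1), end=' ')
hsv=cv2.cvtColor(c['img'],cv2.COLOR_BGR2HSV)
m=cv2.inRange(hsv,(5,100,100),(25,255,255)); m[:,350:]=0; m[150:]=0
k=max(cv2.findContours(m,0,1)[0],key=cv2.contourArea); h=cv2.convexHull(k)
print('\nmat',cv2.minEnclosingCircle(np.array([plane(c,*z[0],3)[:2] for z in h],np.float32)))
cr=cv2.resize(c['img'][150:260,215:375],None,fx=5,fy=5,interpolation=2); cv2.imwrite('pics/c4.png',cr)
```

```text
toeL [263.7 171.9] toeR [308.3 171.9] toeLup [254.4 171. ] backtopL [251.6 227.9] backtopR [320.6 227.9] hole [286.1 232.5] bendL [266.2 194.6] 
mat ((505.9612121582031, 60.7935905456543), 56.11641311645508)
```

View pics/c4.png

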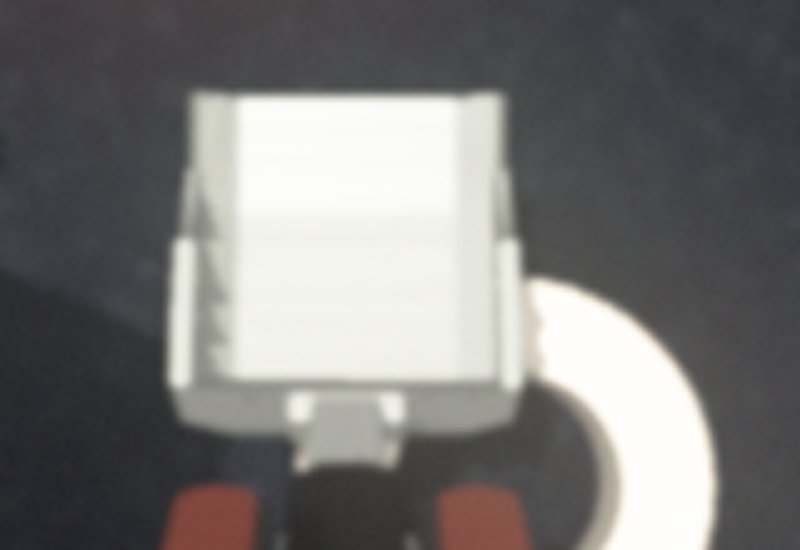

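```bash
sed -i 's/^GR=.*/GR=np.array([3.3,-.7,2.5])/' h.py
python3 - <<'E'
from h import *
import pickle
for n,u,v in [('scene',323.0,279.5),('side',283.0,292.1)]:
    c=pickle.load(open(n+'.pkl','rb')); print(n,plane(c,u,v,86).round(1))
    W=cloud(c); m=(abs(W[...,0]-514)<60)&(abs(W[...,1]+334)<60)&(W[...,2]>81)&(W[...,2]<92)
    P=W[m][:,:2]; A=np.c_[2*P,np.ones(len(P))]; s=np.linalg.lstsq(A,(P**2).sum(1),rcond=None)[0]
    print(len(P),s[:2],np.sqrt(s[2]+s[0]**2+s[1]**2),W[m][:,2].mean())
    # rim: bright pixels, outer hull projected on z=86
    hsv=cv2.cvtColor(c['img'],cv2.COLOR_BGR2HSV)
    b=np.zeros((420,560),np.uint8); x0,y0,x1,y1=(290,255,360,302) if n=='scene' else (255,270,312,315)
    b[y0:y1,x0:x1]=((hsv[...,2]>185)&(hsv[...,1]<35))[y0:y1,x0:x1]
    k=max(cv2.findContours(b,0,1)[0],key=cv2.contourArea); 
    P=np.array([plane(c,*z[0],86)[:2] for z in cv2.convexHull(k)],np.float32); print('rim',cv2.minEnclosingCircle(P),cv2.boundingRect(k))
    # lower silhouette of jar
rows(*tool((514,-338,120),TOE,90,50),16)
E
```

```text
scene [ 508.8 -342.1   86. ]
452 [ 510.62921546 -337.62054087] 41.7305093014615 84.22350143137389
rim ((500.60101318359375, -350.90966796875), 63.485450744628906) (290, 263, 66, 39)
side [ 512.7 -338.6   86. ]
332 [ 512.65240891 -337.6600347 ] 41.94727153446729 84.71510420050674
rim ((507.3162536621094, -344.13665771484375), 54.38906478881836) (261, 275, 44, 40)
16 x -0.0131,0.0050,-0.0056,0.0039,-0.0353,-0.0204 | end [ 514.7 -338.7  241.6]
```

```bash
python3 -m pendant '[0,-0.0131,0.0049,-0.0056,0.0039,-0.0353,-0.0204,0,-0.0131,0.0049,-0.0056,0.0039,-0.0353,-0.0204,0,-0.0131,0.0049,-0.0056,0.0039,-0.0353,-0.0204,0,-0.0131,0.0049,-0.0056,0.0039,-0.0353,-0.0204,0,-0.0131,0.0049,-0.0056,0.0039,-0.0353,-0.0204,0,-0.0131,0.0049,-0.0056,0.0039,-0.0353,-0.0204,0,-0.0131,0.0049,-0.0056,0.0039,-0.0353,-0.0204,0,-0.0131,0.0049,-0.0056,0.0039,-0.0353,-0.0204]' | tail -5
python3 -m pendant '[0,-0.0131,0.0049,-0.0056,0.0039,-0.0353,-0.0204,0,-0.0131,0.0049,-0.0056,0.0039,-0.0353,-0.0204,0,-0.0131,0.0049,-0.0056,0.0039,-0.0353,-0.0204,0,-0.0131,0.0049,-0.0056,0.0039,-0.0353,-0.0204,0,-0.0131,0.0049,-0.0056,0.0039,-0.0353,-0.0204,0,-0.0131,0.0049,-0.0056,0.0039,-0.0353,-0.0204,0,-0.0131,0.0049,-0.0056,0.0039,-0.0353,-0.0204,0,-0.0131,0.0049,-0.0056,0.0039,-0.0353,-0.0204]' | tail -5
cat >> h.py <<'E'
JAR=np.array([512,-338.])
PROF=np.array([[107.8,-90.7],[90.9,-96.9],[58.9,-96.9],[56.9,-96.9],[56.9,-77],[88,-77],[105,-84]])
def clear2d(tx,tz,th):
    """2D clearance of scoop (toe at tx from jar axis along push dir, height tz, tilt th) -> worst margins"""
    a=np.radians(th); M=np.array([[np.cos(a),np.sin(a)],[-np.sin(a),np.cos(a)]])
    h=np.array([[-.5736,.8192],[.8192,.5736]])  # along handle up, perp
    pts=[PROF[i]+(PROF[(i+1)%7]-PROF[i])*s for i in range(7) for s in np.linspace(0,1,12)]
    wid=[23.5 if p[1]>-92 else 18 for p in pts]
    for t in np.linspace(-88,30,50):
        for e in (-5.5,5.5): pts.append(h[0]*t+h[1]*e); wid.append(7)
    P=(np.array(pts)-TOE[[0,2]])@M.T+[tx,tz]; r=np.hypot(P[:,0],wid)
    R=np.interp(P[:,1],[0,62,76,86,86.1,999],[58,58,37.5,37.5,999,999]); fl=7+.194*abs(P[:,0])
    return round((R-r).min(),1),P[(R-r).argmin()].round(),round((P[:,1]-fl).min(),1)
E
python3 - <<'E'
from h import *
q,Q,o=cur(); Rs=Q@TS.T; g=q-19*Q[:,2]-Rs@GR; print('toe',g+Rs@TOE,Ro.from_matrix(Rs).as_euler('ZYX',degrees=True),o['joints'])
for tx,tz,th in [(2,80,55),(2,60,55),(2,50,55),(0,40,55),(-5,35,55),(-14,25,55),(-14,12,55),(-14,12,50),(-5,12,45),(5,12,40),(20,13,32),(40,17,25),(52,18,25),(52,18,15),(50,22,10),(45,40,10),(40,50,10),(35,50,8),(33,62,8),(30,70,6),(28,80,5),(26,95,5)]: print(tx,tz,th,clear2d(tx,tz,th))
E
```

```text
tcp_pos: [483.2, -234.1, 184.1]
eef_rot: [3.094, -0.031, 1.414]
contact_force: [-0.2, 0.2, -0.9]
gripper_width: 0.158
grip_force: 30.0
tcp_pos: [511.6, -336.3, 239.5]
eef_rot: [-3.14, 0.256, 1.571]
contact_force: [-0.1, -0.7, -1.0]
gripper_width: 0.159
grip_force: 30.0
toe [ 510.72619647 -334.86252641  117.87059306] [90.07285784 49.64608856  0.14511465] [-0.56003296  0.30559892  1.57977869 -0.24007913  1.13108358 -0.47062883]
2 80 55 (np.float64(13.4), array([ 6., 86.]), np.float64(72.6))
2 60 55 (np.float64(8.5), array([-23.,  85.]), np.float64(52.6))
2 50 55 (np.float64(3.0), array([-29.,  84.]), np.float64(42.6))
0 40 55 (np.float64(-1.2), array([-34.,  78.]), np.float64(33.0))
-5 35 55 (np.float64(-4.5), array([-35.,  76.]), np.float64(27.0))
-14 25 55 (np.float64(-0.1), array([-32.,  75.]), np.float64(15.3))
-14 12 55 (np.float64(1.7), array([-35.,  76.]), np.float64(2.3))
-14 12 50 (np.float64(-3.1), array([-40.,  76.]), np.float64(2.3))
-5 12 45 (np.float64(0.7), array([-36.,  76.]), np.float64(4.0))
5 12 40 (np.float64(5.6), array([-31.,  78.]), np.float64(4.0))
20 13 32 (np.float64(10.9), array([-26.,  85.]), np.float64(2.1))
40 17 25 (np.float64(11.4), array([40., 24.]), np.float64(2.2))
52 18 25 (np.float64(0.7), array([52., 25.]), np.float64(0.9))
52 18 15 (np.float64(0.9), array([52., 18.]), np.float64(0.9))
50 22 10 (np.float64(2.8), array([50., 22.]), np.float64(5.3))
45 40 10 (np.float64(7.2), array([45., 40.]), np.float64(24.3))
40 50 10 (np.float64(11.6), array([40., 50.]), np.float64(35.2))
35 50 8 (np.float64(7.1), array([-30.,  85.]), np.float64(35.8))
33 62 8 (np.float64(7.2), array([20., 76.]), np.float64(48.2))
30 70 6 (np.float64(0.9), array([28., 76.]), np.float64(56.2))
28 80 5 (np.float64(0.9), array([28., 80.]), np.float64(66.2))
26 95 5 (np.float64(905.5), array([-93., 218.]), np.float64(81.4))
```

Run:
```python
from h import *
print('entry: per tz, theta: tx range with margin>=2.5')
for tz in [75,60,50,44,38,32,26,20,12]:
    s=''
    for th in [50,55,60,65,70]:
        ok=[tx for tx in np.arange(-30,40,1.) if clear2d(tx,tz,th)[0]>=2.5]; s+=f' {th}:{(min(ok),max(ok)) if ok else None}'
    print(tz,s)
print('exit')
for tz in [20,30,40,50,56,62,68,74,80,86,92]:
    s=''
    for th in [0,4,8,12,16]:
        ok=[tx for tx in np.arange(0,60,1.) if clear2d(tx,tz,th)[0]>=2]; s+=f' {th}:{(min(ok),max(ok)) if ok else None}'
    print(tz,s)
```

```text
entry: per tz, theta: tx range with margin>=2.5
75  50:(np.float64(-14.0), np.float64(22.0)) 55:(np.float64(-15.0), np.float64(22.0)) 60:(np.float64(-17.0), np.float64(21.0)) 65:(np.float64(-19.0), np.float64(21.0)) 70:(np.float64(-21.0), np.float64(20.0))
60  50:(np.float64(-1.0), np.float64(25.0)) 55:(np.float64(-5.0), np.float64(24.0)) 60:(np.float64(-8.0), np.float64(23.0)) 65:(np.float64(-11.0), np.float64(21.0)) 70:(np.float64(-14.0), np.float64(19.0))
50  50:(np.float64(8.0), np.float64(30.0)) 55:(np.float64(2.0), np.float64(27.0)) 60:(np.float64(-3.0), np.float64(25.0)) 65:(np.float64(-7.0), np.float64(23.0)) 70:(np.float64(-10.0), np.float64(20.0))
44  50:(np.float64(8.0), np.float64(35.0)) 55:(np.float64(5.0), np.float64(32.0)) 60:(np.float64(1.0), np.float64(29.0)) 65:(np.float64(-3.0), np.float64(26.0)) 70:(np.float64(-8.0), np.float64(23.0))
38  50:(np.float64(8.0), np.float64(39.0)) 55:(np.float64(5.0), np.float64(35.0)) 60:(np.float64(1.0), np.float64(32.0)) 65:(np.float64(-2.0), np.float64(29.0)) 70:(np.float64(-6.0), np.float64(25.0))
32  50:(np.float64(1.0), np.floa
[... 2205 characters left out ...]
4.0), np.float64(27.0)) 12:(np.float64(24.0), np.float64(27.0)) 16:(np.float64(20.0), np.float64(26.0))
80  0:(np.float64(25.0), np.float64(26.0)) 4:(np.float64(25.0), np.float64(26.0)) 8:(np.float64(21.0), np.float64(26.0)) 12:(np.float64(21.0), np.float64(26.0)) 16:(np.float64(13.0), np.float64(26.0))
86  0:(np.float64(25.0), np.float64(26.0)) 4:(np.float64(21.0), np.float64(26.0)) 8:(np.float64(13.0), np.float64(26.0)) 12:(np.float64(0.0), np.float64(26.0)) 16:(np.float64(0.0), np.float64(26.0))
92  0:(np.float64(21.0), np.float64(47.0)) 4:(np.float64(0.0), np.float64(59.0)) 8:(np.float64(0.0), np.float64(59.0)) 12:(np.float64(0.0), np.float64(59.0)) 16:(np.float64(0.0), np.float64(59.0))
```

```bash
cat >> h.py <<'E'
def J(tx,tz,th,psi=90,roll=0,dx=0):
    return tool((JAR[0]+dx,JAR[1]+tx,tz),TOE,psi,th,roll)
def chain(lst,start=None):
    s=start or cur()[:2]
    for (p,R),n in lst: rows(p,R,n,*s); s=(p,R)
def where():
    q,Q,o=cur(); Rs=Q@TS.T; g=q-19*Q[:,2]-Rs@GR; t=g+Rs@TOE
    print('t',round(o['time'],2),'toe rel jar',(t[1]-JAR[1]).round(1),(t[0]-JAR[0]).round(1),'z',t[2].round(1),'world',t.round(1),'eul',Ro.from_matrix(Rs).as_euler('ZYX',degrees=True).round(1),'F',np.round(o['contact_force'],1))
E
python3 - <<'E'
from h import *
chain([(J(-2,95,65),8),(J(-2,36,65),8)])
E
```

```text
8 x 0.0044,0.0001,0.0019,-0.0002,-0.0335,0.0000 | end [ 512.7 -309.2  212.6]
8 x 0.0037,-0.0000,0.0064,0.0000,-0.0000,0.0000 | end [ 512.7 -309.2  153.6]
```

```bash
python3 -m pendant '[0,0.0044,0.0001,0.0019,0,-0.0335,0,0,0.0044,0.0001,0.0019,0,-0.0335,0,0,0.0044,0.0001,0.0019,0,-0.0335,0,0,0.0044,0.0001,0.0019,0,-0.0335,0,0,0.0044,0.0001,0.0019,0,-0.0335,0,0,0.0044,0.0001,0.0019,0,-0.0335,0,0,0.0044,0.0001,0.0019,0,-0.0335,0,0,0,0,0,0,0,0]' | tail -5
python3 - <<'E'
from h import *
import pickle
where(); chain([(J(-2,95,65),1),(J(-2,36,65),8)])
for n in ['scene','side']:
    c=cam(n); pickle.dump(c,open(n+'2.pkl','wb')); cv2.imwrite(f'pics/{n}2.png',c['img'])
a,b=[cv2.resize(cv2.imread(f'pics/{n}2.png')[s],(400,400),interpolation=2) for n,s in [('scene',np.s_[200:350,250:400]),('side',np.s_[200:350,210:360])]]
cv2.imwrite('pics/c5.png',np.hstack([a,b]))
E
```

```text
tcp_pos: [511.4, -310.6, 214.8]
eef_rot: [-3.138, 0.489, 1.573]
contact_force: [0.5, -0.4, -1.4]
gripper_width: 0.159
grip_force: 30.0
t 9.15 toe rel jar 0.8 -1.7 z 96.2 world [ 510.3 -337.2   96.2] eul [90.4 63.   0.4] F [ 0.5 -0.4 -1.4]
1 x 0.0022,0.0013,0.0013,-0.0030,-0.0351,0.0016 | end [ 512.7 -309.2  212.6]
8 x 0.0037,-0.0000,0.0064,0.0000,-0.0000,0.0000 | end [ 512.7 -309.2  153.6]
```

View pics/c5.png

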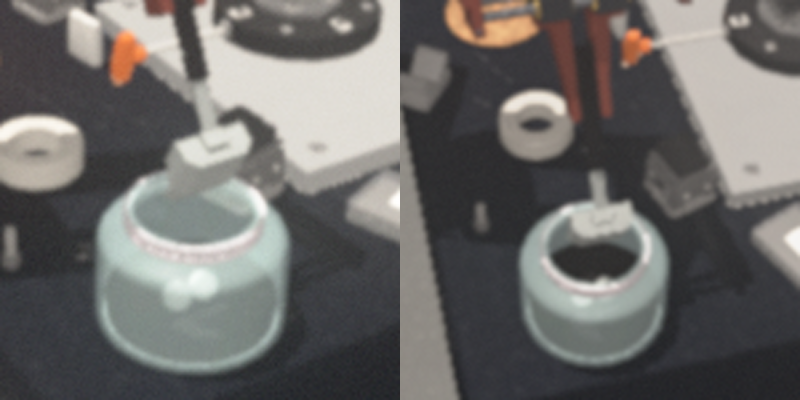

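Both views show the bowl toe-down over the neck opening and both balls at the jar's centre; the jar hasn't moved. Next, a numeric check of the toe against the model from the depth map.

Run:
```python
from h import *
import pickle
q,Q,o=cur(); Rs=Q@TS.T; g=q-19*Q[:,2]-Rs@GR
for n in ['scene','side']:
    c=pickle.load(open(n+'2.pkl','rb')); W=cloud(c)
    m=(abs(W[...,0]-512)<45)&(W[...,1]>-360)&(W[...,1]<-280)&(W[...,2]>93)&(W[...,2]<160)
    L=(W[m]-g)@Rs   # scoop frame
    k=np.abs(L[:,2]+97)<9; B=L[(L[:,0]>60)&(L[:,0]<90)]
    print(n,m.sum(),len(B),'floor z med (want -96.9)',np.median(B[:,2]).round(1),'y range',np.percentile(B[:,1],[2,98]).round(1),'x max (107.8)',np.percentile(L[:,0],98).round(1))
    H=L[(L[:,2]>-80)]; print('  handle y',np.median(H[:,1]).round(1),len(H))
    mj=(abs(W[...,0]-512)<50)&(abs(W[...,1]+338)<50)&(W[...,2]>81)&(W[...,2]<91)
    P=W[mj][:,:2]; 
    from scipy.optimize import least_squares
    s=least_squares(lambda s:np.hypot(*(P-s[:2]).T)-41,[512,-338],loss='soft_l1').x; print('  jar',s)
where()
```

```text
scene 419 180 floor z med (want -96.9) -94.0 y range [-14.6  25.3] x max (107.8) 101.7
  handle y 4.4 76
  jar [ 510.11267939 -338.05286742]
side 160 41 floor z med (want -96.9) -96.6 y range [-16.7  22.8] x max (107.8) 87.7
  handle y -0.9 41
  jar [ 512.47366949 -338.03676246]
t 9.25 toe rel jar -0.7 -0.4 z 97.4 world [ 511.6 -338.7   97.4] eul [90.1 63.   0.2] F [0.  0.7 0.1]
```

Run:
```python
from h import *
chain([(J(-2,36,65,dx=1.5),8)])
```

```text
8 x 0.0041,0.0002,0.0067,-0.0001,-0.0043,0.0001 | end [ 514.2 -309.2  153.6]
```

```bash
python3 -m pendant '[0,0.0041,0.0002,0.0067,0,-0.0043,0,0,0.0041,0.0002,0.0067,0,-0.0043,0,0,0.0041,0.0002,0.0067,0,-0.0043,0,0,0.0041,0.0002,0.0067,0,-0.0043,0,0,0.0041,0.0002,0.0067,0,-0.0043,0,0,0.0041,0.0002,0.0067,0,-0.0043,0,0,0.0041,0.0002,0.0067,0,-0.0043,0,0,0.0041,0.0002,0.0067,0,-0.0043,0]' | tail -5
python3 - <<'E'
from h import *
where(); chain([(J(-9,26,65,dx=1.5),2),(J(-15,16,65,dx=1.5),3),(J(-15.5,12,65,dx=1.5),3)])
E
```

```text
tcp_pos: [514.3, -309.7, 152.8]
eef_rot: [-3.141, 0.525, 1.571]
contact_force: [-1.0, 0.9, -0.9]
gripper_width: 0.157
grip_force: 30.0
t 10.05 toe rel jar -2.7 1.5 z 35.2 world [ 513.5 -340.7   35.2] eul [90.1 65.1  0.1] F [-1.   0.9 -0.9]
2 x -0.0005,-0.0000,0.0056,-0.0003,0.0008,0.0001 | end [ 514.2 -316.2  143.6]
3 x -0.0001,0.0000,0.0039,0.0000,-0.0000,0.0000 | end [ 514.2 -322.2  133.6]
3 x 0.0005,-0.0000,0.0012,0.0000,-0.0000,0.0000 | end [ 514.2 -322.7  129.6]
```

Inside the neck with no contact. Now down behind the balls.

```bash
python3 -m pendant '[0,-0.0005,0,0.0056,0,0.0005,0,0,-0.0005,0,0.0056,0,0.0005,0,0,-0.0001,0,0.0039,0,0,0,0,-0.0001,0,0.0039,0,0,0,0,-0.0001,0,0.0039,0,0,0,0,0.0005,0,0.0012,0,0,0,0,0.0005,0,0.0012,0,0,0,0,0.0005,0,0.0012,0,0,0]' | tail -5
python3 - <<'E'
from h import *
where(); chain([(J(-10,10.3,55,dx=1.5),6),(J(0,9.3,45,dx=1.5),6),(J(15,11.3,35,dx=1.5),6),(J(30,14.5,30,dx=1.5),6)])
for n in ['scene']:
    c=cam(n); hsv=cv2.cvtColor(c['img'],cv2.COLOR_BGR2HSV); cr=hsv[290:345,290:360]
    g=c['img'][290:345,290:360].min(2); m=(g>205).astype(np.uint8)
    n_,l,s,ce=cv2.connectedComponentsWithStats(m); print([(s[i][:5].tolist(),ce[i].round(1)) for i in range(1,n_) if s[i][4]>8])
E
```

```text
tcp_pos: [514.5, -323.0, 130.5]
eef_rot: [-3.141, 0.524, 1.571]
contact_force: [-0.3, 0.3, 0.1]
gripper_width: 0.161
grip_force: 30.0
t 10.85 toe rel jar -15.9 1.8 z 12.9 world [ 513.8 -353.9   12.9] eul [90. 65.  0.] F [-0.3  0.3  0.1]
6 x -0.0023,-0.0001,0.0010,-0.0000,0.0292,-0.0000 | end [ 514.2 -338.1  131.5]
6 x -0.0017,0.0000,0.0007,0.0000,0.0291,0.0000 | end [ 514.2 -349.3  130.4]
6 x -0.0009,0.0000,0.0004,-0.0000,0.0291,-0.0000 | end [ 514.2 -355.1  128.6]
6 x 0.0008,-0.0000,0.0000,0.0000,0.0145,-0.0000 | end [ 514.2 -350.2  128.5]
[([12, 0, 47, 22, 612], array([36.2,  9.6]))]
```

```bash
python3 -m pendant '[0,-0.0023,-0.0001,0.001,0,0.0292,0,0,-0.0023,-0.0001,0.001,0,0.0292,0,0,-0.0023,0,0.001,0,0.0292,0,0,-0.0023,0,0.001,0,0.0292,0,0,-0.0023,0,0.001,0,0.0292,0,0,-0.0023,0,0.001,0,0.0292,0,0,0,0,0,0,0,0,0,0,0,0,0,0,0]' | tail -5
python3 - <<'E'
from h import *
where()
chain([(J(-5,8.5,50,dx=1.5),8)])
E
```

```text
tcp_pos: [514.0, -338.1, 131.2]
eef_rot: [-3.141, 0.35, 1.57]
contact_force: [-0.7, -0.5, -1.0]
gripper_width: 0.152
grip_force: 30.0
t 11.7 toe rel jar -10.1 1.2 z 10.0 world [ 513.2 -348.1   10. ] eul [90. 55.  0.] F [-0.7 -0.5 -1. ]
8 x -0.0006,0.0000,0.0003,-0.0001,0.0110,-0.0001 | end [ 514.2 -343.7  130.1]
```

```bash
python3 -m pendant '[0,0.0002,0,0.0005,0,0,0,0,0.0002,0,0.0005,0,0,0,0,0,0,0,0,0,0,0,0,0,0,0,0,0,0,0,0,0,0,0,0,0,0,0,0,0,0,0,0,0,0,0,0,0,0,0,0,0,0,0,0,0]' | sed -n 4p
python3 -m pendant '[0,0.0002,0,0.0005,0,0,0,0,0.0002,0,0.0005,0,0,0,0,0,0,0,0,0,0,0,0,0,0,0,0,0,0,0,0,0,0,0,0,0,0,0,0,0,0,0,0,0,0,0,0,0,0,0,0,0,0,0,0,0]' | sed -n 4p
python3 - <<'E'
from h import *
where()
E
```

```text
contact_force: [-1.5, 0.3, 2.1]
contact_force: [-2.5, 2.7, 9.8]
t 13.3 toe rel jar -9.9 1.5 z 8.6 world [ 513.5 -347.9    8.6] eul [90. 55.  0.] F [-2.5  2.7  9.8]
```

Run:
```python
from h import *
chain([(J(0,9.7,46,dx=1.5),8),(J(17,10.9,36,dx=1.5),8),(J(32,13.2,28,dx=1.5),8),(J(44,15.4,25,dx=1.5),8)])
for t in [(0,11,46),(17,12.4,36),(32,14.7,28),(44,17,25)]: print(clear2d(*t))
```

```text
8 x -0.0011,-0.0000,0.0002,-0.0000,0.0197,-0.0000 | end [ 514.2 -347.2  131. ]
8 x -0.0005,0.0000,0.0003,-0.0000,0.0218,0.0000 | end [ 514.2 -351.1  128.7]
8 x -0.0002,0.0000,0.0004,0.0000,0.0175,0.0000 | end [ 514.2 -352.2  125.7]
8 x 0.0008,-0.0000,0.0002,-0.0000,0.0065,0.0000 | end [ 514.2 -346.   125.3]
(np.float64(7.1), array([-30.,  78.]), np.float64(4.0))
(np.float64(12.8), array([-24.,  78.]), np.float64(2.1))
(np.float64(17.7), array([-19.,  84.]), np.float64(1.5))
(np.float64(7.9), array([44., 24.]), np.float64(1.5))
```

```bash
python3 -m pendant '[0,-0.0011,0,0.0001,0,0.0197,0,0,-0.0011,0,0.0002,0,0.0197,0,0,-0.0011,0,0.0002,0,0.0197,0,0,-0.0011,0,0.0002,0,0.0197,0,0,-0.0011,0,0.0002,0,0.0197,0,0,-0.0011,0,0.0002,0,0.0197,0,0,-0.0011,0,0.0002,0,0.0197,0,0,-0.0011,0,0.0002,0,0.0197,0]' | sed -n 4p
python3 -m pendant '[0,-0.0005,0,0.0003,0,0.0218,0,0,-0.0005,0,0.0003,0,0.0218,0,0,-0.0005,0,0.0003,0,0.0218,0,0,-0.0005,0,0.0003,0,0.0218,0,0,-0.0005,0,0.0003,0,0.0218,0,0,-0.0005,0,0.0003,0,0.0218,0,0,-0.0005,0,0.0003,0,0.0218,0,0,-0.0005,0,0.0003,0,0.0218,0]' | sed -n 4p
python3 - <<'E'
from h import *
where()
chain([(J(32,13.2,28,dx=1.5),8),(J(44,15.4,25,dx=1.5),8)])
E
```

```text
contact_force: [-0.6, -1.2, -0.8]
contact_force: [0.5, 0.3, -2.2]
t 14.9 toe rel jar 17.5 1.4 z 10.1 world [ 513.4 -320.5   10.1] eul [90.  35.9  0. ] F [ 0.5  0.3 -2.2]
8 x -0.0002,0.0000,0.0003,-0.0001,0.0171,-0.0000 | end [ 514.2 -352.2  125.7]
8 x 0.0008,-0.0000,0.0002,-0.0000,0.0065,0.0000 | end [ 514.2 -346.   125.3]
```

```bash
python3 -m pendant '[0,-0.0002,0,0.0003,0,0.0171,0,0,-0.0002,0,0.0003,0,0.0171,0,0,-0.0002,0,0.0003,0,0.0171,0,0,-0.0002,0,0.0003,0,0.0171,0,0,-0.0002,0,0.0003,0,0.0171,0,0,-0.0002,0,0.0003,0,0.0171,0,0,-0.0002,0,0.0003,0,0.0171,0,0,-0.0002,0,0.0003,0,0.0171,0]' | sed -n 4p
python3 -m pendant '[0,0.0008,0,0.0002,0,0.0065,0,0,0.0008,0,0.0002,0,0.0065,0,0,0.0008,0,0.0002,0,0.0065,0,0,0.0008,0,0.0002,0,0.0065,0,0,0.0008,0,0.0002,0,0.0065,0,0,0.0008,0,0.0002,0,0.0065,0,0,0.0008,0,0.0002,0,0.0065,0,0,0.0008,0,0.0002,0,0.0065,0]' | sed -n 4p
python3 - <<'E'
from h import *
where()
chain([(J(51,16.6,23,dx=1.5),8),(J(50.5,18.5,10,dx=1.5),8)])
for n in ['scene','side','wrist']:
    c=cam(n); cv2.imwrite(f'pics/{n}3.png',c['img']); hsv=cv2.cvtColor(c['img'],cv2.COLOR_BGR2HSV)
    if n!='wrist':
        print(n,[proj(c,(JAR[0]+d,JAR[1]+y,z)).round(0).tolist() for d,y,z in [(-10,47,26),(10,47,26),(0,0,86)]])
E
```

```text
contact_force: [0.1, -0.3, -0.5]
contact_force: [0.0, 0.3, -2.8]
t 16.5 toe rel jar 44.0 1.4 z 14.8 world [ 513.4 -294.    14.8] eul [90.  25.1  0. ] F [ 0.   0.3 -2.8]
8 x 0.0004,0.0000,0.0001,-0.0001,0.0046,-0.0000 | end [ 514.2 -342.8  124.6]
8 x -0.0033,0.0000,0.0007,-0.0000,0.0284,-0.0000 | end [ 514.2 -366.2  111.2]
scene [[303.0, 294.0], [313.0, 290.0], [323.0, 278.0]]
side [[273.0, 293.0], [281.0, 291.0], [283.0, 292.0]]
```

```bash
python3 -m pendant '[0,0.0004,0,0.0001,0,0.0046,0,0,0.0004,0,0.0001,0,0.0046,0,0,0.0004,0,0.0001,0,0.0046,0,0,0.0004,0,0.0001,0,0.0046,0,0,0.0004,0,0.0001,0,0.0046,0,0,0.0004,0,0.0001,0,0.0046,0,0,0.0004,0,0.0001,0,0.0046,0,0,0.0004,0,0.0001,0,0.0046,0]' | sed -n 4p
python3 - <<'E'
from h import *
where()
chain([(J(51.5,17.5,10,dx=1.5),8)])
cs={n:cam(n) for n in ['scene','side','wrist']}
for n,c in cs.items(): cv2.imwrite(f'pics/{n}4.png',c['img'])
sc=cv2.resize(cs['scene']['img'][235:340,270:375],(400,400),interpolation=2)
w=cv2.resize(cs['wrist']['img'],(400,300),interpolation=3)
s=cv2.resize(cs['side']['img'][235:340,240:345],(400,400),interpolation=2)
cv2.imwrite('pics/c6.png',np.hstack([sc[:400],np.vstack([w,s[50:150]])]))
E
```

```text
contact_force: [-0.1, -0.8, -1.3]
t 17.45 toe rel jar 51.5 1.3 z 16.6 world [ 513.3 -286.5   16.6] eul [90. 23.  0.] F [-0.1 -0.8 -1.3]
8 x -0.0033,0.0000,0.0008,-0.0001,0.0283,-0.0000 | end [ 514.2 -365.2  110.2]
```

```bash
python3 -m pendant '[0,-0.0034,0,0.0007,0,0.0283,0,0,-0.0034,0,0.0007,0,0.0283,0,0,-0.0034,0,0.0007,0,0.0283,0,0,-0.0034,0,0.0007,0,0.0283,0,0,-0.0034,0,0.0007,0,0.0283,0,0,-0.0034,0,0.0007,0,0.0283,0,0,-0.0034,0,0.0007,0,0.0283,0,0,-0.0034,0,0.0007,0,0.0283,0]' | sed -n 4p
python3 - <<'E'
from h import *
where()
chain([(J(44,45,9,dx=1.5),8),(J(28,66,9,dx=1.5),8),(J(25.5,72,9,dx=1.5),4),(J(25.5,110,5,dx=1.5),8)])
cs={n:cam(n) for n in ['scene','side','wrist']}
for n,c in cs.items(): cv2.imwrite(f'pics/{n}5.png',c['img'])
sc=cv2.resize(cs['scene']['img'][235:340,270:375],(400,400),interpolation=2)
w=cv2.resize(cs['wrist']['img'],(400,300),interpolation=3)
s=cv2.resize(cs['side']['img'][235:340,240:345],(400,400),interpolation=2)
cv2.imwrite('pics/c7.png',np.vstack([np.hstack([sc,s]),np.hstack([w[100:300],cv2.resize(cs['wrist']['img'][120:260,190:400],(400,200))])]))
E
```

```text
contact_force: [-0.3, -0.1, -2.0]
t 18.4 toe rel jar 49.6 1.4 z 18.3 world [ 513.4 -288.4   18.3] eul [90.   9.9  0. ] F [-0.3 -0.1 -2. ]
8 x 0.0006,0.0000,-0.0033,-0.0000,0.0020,-0.0000 | end [ 514.2 -374.3  136.3]
8 x -0.0006,0.0000,-0.0032,-0.0000,-0.0000,0.0000 | end [ 514.2 -390.3  157.3]
4 x 0.0001,0.0000,-0.0016,-0.0000,-0.0000,0.0000 | end [ 514.2 -392.8  163.3]
8 x 0.0012,0.0000,-0.0039,-0.0000,0.0087,-0.0000 | end [ 514.2 -399.   195.5]
```

View pics/c7.png

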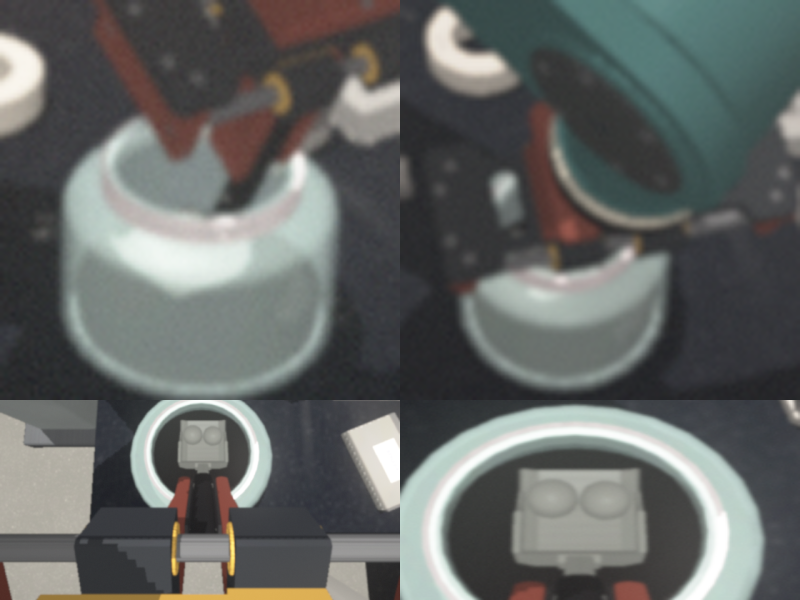

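Last picture: both balls sit side by side in the bowl, centred in the neck, and the jar is unmoved. Lifting out.

```bash
python3 -m pendant '[0,0.0006,0,-0.0033,0,0.002,0,0,0.0006,0,-0.0033,0,0.002,0,0,0.0006,0,-0.0033,0,0.002,0,0,0.0006,0,-0.0033,0,0.002,0,0,0.0006,0,-0.0033,0,0.002,0,0,0.0006,0,-0.0033,0,0.002,0,0,0.0006,0,-0.0033,0,0.002,0,0,0.0006,0,-0.0033,0,0.002,0]' | sed -n 4p
python3 -m pendant '[0,-0.0006,0,-0.0032,0,0,0,0,-0.0006,0,-0.0032,0,0,0,0,-0.0006,0,-0.0032,0,0,0,0,-0.0006,0,-0.0032,0,0,0,0,-0.0006,0,-0.0032,0,0,0,0,-0.0006,0,-0.0032,0,0,0,0,-0.0006,0,-0.0032,0,0,0,0,-0.0006,0,-0.0032,0,0,0]' | sed -n 4p
python3 - <<'E'
from h import *
where()
chain([(J(25.5,70,9,dx=1.5),4),(J(25.5,105,6,dx=1.5),12)])
E
```

```text
contact_force: [0.4, 0.2, -0.6]
contact_force: [0.5, 1.0, -1.7]
t 20.15 toe rel jar 28.7 1.4 z 66.6 world [ 513.4 -309.3   66.6] eul [90.   9.2  0. ] F [ 0.5  1.  -1.7]
4 x -0.0004,0.0000,-0.0011,-0.0001,0.0007,-0.0001 | end [ 514.2 -392.8  161.3]
12 x 0.0008,0.0000,-0.0024,-0.0000,0.0044,0.0000 | end [ 514.2 -397.5  192. ]
```

```bash
python3 -m pendant '[0,-0.0004,0,-0.0011,0,0.0005,0,0,-0.0004,0,-0.0011,0,0.0005,0,0,-0.0004,0,-0.0011,0,0.0005,0,0,-0.0004,0,-0.0011,0,0.0005,0,0,0.0008,0,-0.0024,0,0.0044,0,0,0.0008,0,-0.0024,0,0.0044,0,0,0.0008,0,-0.0024,0,0.0044,0,0,0.0008,0,-0.0024,0,0.0044,0]' | sed -n 4p
python3 -m pendant '[0,0.0008,0,-0.0024,0,0.0044,0,0,0.0008,0,-0.0024,0,0.0044,0,0,0.0008,0,-0.0024,0,0.0044,0,0,0.0008,0,-0.0024,0,0.0044,0,0,0.0008,0,-0.0024,0,0.0044,0,0,0.0008,0,-0.0024,0,0.0044,0,0,0.0008,0,-0.0024,0,0.0044,0,0,0.0008,0,-0.0024,0,0.0044,0]' | sed -n 4p
python3 - <<'E'
from h import *
where(); print(cur()[2]['joints'])
c=cam('wrist'); g=c['img']; cv2.imwrite('pics/w6.png',g)
q,Q,o=cur(); Rs=Q@TS.T; gg=q-19*Q[:,2]-Rs@GR
W=cloud(c); L=(W-gg)@Rs
m=(abs(L[...,1])<20)&(L[...,0]>60)&(L[...,0]<115)&(L[...,2]>-93)&(L[...,2]<-60)
for x0 in range(60,112,6):
    k=m&(L[...,0]>=x0)&(L[...,0]<x0+6); print(x0,[ (round(float(np.nanmax(L[...,2][k&(L[...,1]>=y)&(L[...,1]<y+8)])),0) if (k&(L[...,1]>=y)&(L[...,1]<y+8)).any() else None) for y in range(-20,20,8)])
import pickle
for n in ['scene','side']:
    c=cam(n); W=cloud(c)
    P=W[(abs(W[...,0]-509)<40)&(abs(W[...,1]+126)<40)&(W[...,2]>17)&(W[...,2]<27)][:,:2]
    from scipy.optimize import least_squares
    print(n,'ring',len(P),P.min(0).round(),P.max(0).round(), cv2.minEnclosingCircle(P.astype(np.float32)))
E
```

```text
contact_force: [0.2, -0.2, -1.1]
contact_force: [0.2, -0.4, -1.6]
t 21.75 toe rel jar 25.7 1.4 z 104.4 world [ 513.4 -312.3  104.4] eul [90.  6.  0.] F [ 0.2 -0.4 -1.6]
[-0.93601789  0.67653285  1.14957101  0.29507849  1.72861527 -0.95065358]
60 [-92.0, None, None, None, -76.0]
66 [-91.0, -93.0, None, None, -76.0]
72 [-82.0, -81.0, None, -80.0, -90.0]
78 [-76.0, -75.0, -78.0, -74.0, -76.0]
84 [-74.0, -74.0, -77.0, -74.0, -74.0]
90 [-75.0, -74.0, -77.0, -74.0, -75.0]
96 [-81.0, -89.0, -89.0, -81.0, -85.0]
102 [-86.0, -88.0, -87.0, -88.0, -84.0]
108 [None, None, None, None, None]
scene ring 422 [ 471. -165.] [544. -89.] ((508.6402587890625, -126.68255615234375), 38.46906661987305)
side ring 305 [ 475. -165.] [543. -92.] ((510.77130126953125, -128.15621948242188), 36.8413200378418)
```

```bash
cat >> h.py <<'E'
RING=np.array([510,-126.5])
EX=TOE+[0,-12,12.]
def P(z,th,roll,back=8,psi=90,dx=0):
    """z: model height of lowest toe corner; exit ball line over bore, toe edge `back` mm short of bore centre"""
    Rs=Ro.from_euler('ZYX',[psi,th,roll],degrees=True).as_matrix()
    y=EX*[1,abs(roll)>1,1]
    low=min((Rs@(l-TOE))[2] for l in [TOE+[0,-17,0],TOE+[-2,-22,6],TOE+[0,17,0],TOE+[-17,-17,-6.2],TOE+[-49,-17,-6.2]])
    # toe edge point (floor, local y of exit line) horizontally `back` short; lateral of ball centre over bore
    f=np.array([np.cos(np.radians(psi)),np.sin(np.radians(psi)),0]); s=np.array([-f[1],f[0],0])
    d=Rs@(y-TOE); e=Rs@np.array([0,y[1],0]) 
    t=np.array([*RING,0])+[dx,0,0]-f*(back+e@f)-s*(d@s); t[2]=z-low
    return tool(t,TOE,psi,th,roll)
E
python3 - <<'E'
from h import *
chain([(P(60,5,0),24),(P(40,5,14),16),(P(24,14,14),8),(P(24,20,14),8),(P(24,34,14),16)])
E
```

```text
24 x 0.0056,-0.0001,0.0051,-0.0000,0.0007,-0.0000 | end [ 510.7 -221.   150.2]
16 x -0.0006,0.0004,0.0010,0.0125,-0.0000,0.0088 | end [ 514.9 -220.9  131.6]
8 x 0.0013,0.0001,0.0015,-0.0027,-0.0191,0.0039 | end [ 514.9 -206.4  125.3]
8 x 0.0015,-0.0002,-0.0002,-0.0018,-0.0127,0.0026 | end [ 514.9 -195.8  130.5]
16 x 0.0018,-0.0003,-0.0004,-0.0021,-0.0148,0.0030 | end [ 514.9 -168.4  142.1]
```

Run:
```python
from h import *
chain([(P(97,5,0),24),(P(50,5,0),8)])
```

```text
24 x 0.0063,-0.0001,0.0038,-0.0000,0.0007,-0.0000 | end [ 510.7 -221.   187.2]
8 x -0.0029,0.0000,0.0051,-0.0000,-0.0000,0.0000 | end [ 510.7 -221.   140.2]
```

```bash
python3 -m pendant '[0,0.003,-0.0001,0.0018,0,0.0007,0,0,0.0063,-0.0001,0.0038,0,0.0007,0,0,0.0063,-0.0001,0.0038,0,0.0007,0,0,0.0063,-0.0001,0.0038,0,0.0007,0,0,0.0063,-0.0001,0.0038,0,0.0007,0,0,0.0063,-0.0001,0.0038,0,0.0007,0,0,0.0063,-0.0001,0.0038,0,0.0007,0,0,0.0063,-0.0001,0.0038,0,0.0007,0]' | sed -n 4p
python3 -m pendant '[0,0.0063,-0.0001,0.0038,0,0.0007,0,0,0.0063,-0.0001,0.0038,0,0.0007,0,0,0.0063,-0.0001,0.0038,0,0.0007,0,0,0.0063,-0.0001,0.0038,0,0.0007,0,0,0.0063,-0.0001,0.0038,0,0.0007,0,0,0.0063,-0.0001,0.0038,0,0.0007,0,0,0.0063,-0.0001,0.0038,0,0.0007,0,0,0.0063,-0.0001,0.0038,0,0.0007,0]' | sed -n 4p
python3 -m pendant '[0,0.0063,-0.0001,0.0038,0,0.0007,0,0,0.0063,-0.0001,0.0038,0,0.0007,0,0,0.0063,-0.0001,0.0038,0,0.0007,0,0,0.0063,-0.0001,0.0038,0,0.0007,0,0,0.0063,-0.0001,0.0038,0,0.0007,0,0,0.0063,-0.0001,0.0038,0,0.0007,0,0,0.0063,-0.0001,0.0038,0,0.0007,0,0,0.004,-0.0001,0.0024,0,0.0007,0]' | sed -n 4p
cat >> h.py <<'E'
def balls(c=None):
    """ball heights above model floor, in scoop frame, from wrist depth"""
    c=c or cam('wrist'); q,Q,o=cur(); Rs=Q@TS.T; g=q-19*Q[:,2]-Rs@GR; L=(cloud(c)-g)@Rs
    k=(abs(L[...,1])<21)&(L[...,0]>60)&(L[...,0]<125)&(L[...,2]>-81)&(L[...,2]<-60)
    k&=~((abs(L[...,1])>18)&(L[...,0]<92))
    n,l,s,ce=cv2.connectedComponentsWithStats(k.astype(np.uint8))
    for i in range(1,n):
        if s[i][4]>25: print('blob',s[i][4],L[l==i].mean(0).round(1),L[l==i].min(0).round(),L[l==i].max(0).round())
    return c
E
python3 - <<'E'
from h import *
where(); c=balls(); cv2.imwrite('pics/w7.png',c['img'])
chain([(P(50,5,0),8),(P(40,5,14),16)])
W=cloud(c); m=(W[...,2]>16)&(W[...,2]<28)&(abs(W[...,0]-510)<42)&(abs(W[...,1]+127)<42); Pp=W[m]
print('ring',len(Pp),Pp[:,:2].min(0),Pp[:,:2].max(0))
E
```

```text
contact_force: [0.3, -1.4, -2.2]
contact_force: [0.9, 0.2, -2.2]
contact_force: [0.2, 0.9, -1.9]
t 24.3 toe rel jar 197.9 -1.1 z 100.8 world [ 510.9 -140.1  100.8] eul [90.  5.  0.] F [ 0.2  0.9 -1.9]
blob 456 [ 85.1   9.2 -77.4] [ 77.   1. -81.] [ 96.  18. -74.]
blob 437 [ 85.  -10.4 -77.3] [ 77. -18. -81.] [ 95.  -2. -74.]
8 x -0.0024,-0.0001,0.0053,-0.0001,-0.0000,0.0000 | end [ 510.7 -221.   140.2]
16 x -0.0002,0.0003,0.0004,0.0125,-0.0000,0.0088 | end [ 514.9 -220.9  131.6]
ring 1101 [ 473.69512133 -140.6414135 ] [544.84819848 -88.74892626]
```

```bash
sed -i 's/^RING=.*/RING=np.array([509.5,-125.5])/' h.py
python3 -m pendant '[0,-0.0024,-0.0001,0.0053,0,0,0,0,-0.0024,-0.0001,0.0053,0,0,0,0,-0.0024,-0.0001,0.0053,0,0,0,0,-0.0024,-0.0001,0.0053,0,0,0,0,-0.0024,-0.0001,0.0053,0,0,0,0,-0.0024,-0.0001,0.0053,0,0,0,0,-0.0024,-0.0001,0.0053,0,0,0,0,-0.0024,-0.0001,0.0053,0,0,0]' | sed -n 4p
python3 -m pendant '[0,-0.0002,0.0003,0.0004,0.0125,0,0.0088,0,-0.0002,0.0003,0.0004,0.0125,0,0.0088,0,-0.0002,0.0003,0.0004,0.0125,0,0.0088,0,-0.0002,0.0003,0.0004,0.0125,0,0.0088,0,-0.0002,0.0003,0.0004,0.0125,0,0.0088,0,-0.0002,0.0003,0.0004,0.0125,0,0.0088,0,-0.0002,0.0003,0.0004,0.0125,0,0.0088,0,-0.0002,0.0003,0.0004,0.0125,0,0.0088]' | sed -n 4p
python3 -m pendant '[0,-0.0002,0.0003,0.0004,0.0125,0,0.0088,0,-0.0002,0.0003,0.0004,0.0125,0,0.0088,0,-0.0002,0.0003,0.0004,0.0125,0,0.0088,0,-0.0002,0.0003,0.0004,0.0125,0,0.0088,0,-0.0002,0.0003,0.0004,0.0125,0,0.0088,0,-0.0002,0.0003,0.0004,0.0125,0,0.0088,0,-0.0002,0.0003,0.0004,0.0125,0,0.0088,0,-0.0002,0.0003,0.0004,0.0125,0,0.0088]' | sed -n 4p
python3 - <<'E'
from h import *
where(); balls()
chain([(P(34,14,14),8),(P(24,18,14),8),(P(24,36,14),24)])
E
```

```text
contact_force: [0.2, 0.7, -1.9]
contact_force: [-0.5, 1.0, -1.9]
contact_force: [-0.0, -0.4, -2.1]
t 26.75 toe rel jar 202.2 -16.6 z 49.3 world [ 495.4 -135.8   49.3] eul [90.   5.1 14.1] F [-0.  -0.4 -2.1]
blob 484 [ 85.4   7.5 -77.1] [ 78.  -1. -81.] [ 96.  17. -74.]
blob 428 [ 85.3 -11.  -76.9] [ 78. -18. -81.] [ 95.  -3. -73.]
8 x 0.0021,-0.0003,0.0006,-0.0029,-0.0190,0.0036 | end [ 514.4 -205.4  135.3]
8 x 0.0006,0.0001,0.0010,-0.0012,-0.0085,0.0017 | end [ 514.4 -198.4  128.8]
24 x 0.0015,-0.0003,-0.0004,-0.0018,-0.0127,0.0026 | end [ 514.4 -163.3  143.2]
```

Run:
```python
from h import *
chain([(P(40,-6,22),8),(P(40,-6,22),4),(P(40,6,22),12)])
```

```text
8 x -0.0020,0.0015,0.0002,0.0183,0.0229,0.0036 | end [ 523.6 -234.6  118.7]
4 x 0.0000,0.0000,0.0000,0.0000,0.0000,0.0000 | end [ 523.6 -234.6  118.7]
12 x 0.0017,-0.0004,-0.0000,-0.0038,-0.0162,0.0054 | end [ 523.6 -218.6  131.4]
```

```bash
python3 -m pendant '[0,-0.002,0.0015,0.0002,0.0183,0.0229,0.0036,0,-0.002,0.0015,0.0002,0.0183,0.0229,0.0036,0,-0.002,0.0015,0.0002,0.0183,0.0229,0.0036,0,-0.002,0.0015,0.0002,0.0183,0.0229,0.0036,0,-0.002,0.0015,0.0002,0.0183,0.0229,0.0036,0,-0.002,0.0015,0.0002,0.0183,0.0229,0.0036,0,-0.002,0.0015,0.0002,0.0183,0.0229,0.0036,0,-0.002,0.0015,0.0002,0.0183,0.0229,0.0036]' | sed -n 4p
python3 -c "from h import *
balls()"
python3 -m pendant '[0,0,0,0,0,0,0,0,0,0,0,0,0,0,0,0,0,0,0,0,0,0,0.0017,-0.0004,0,-0.0038,-0.0162,0.0054,0,0.0017,-0.0004,0,-0.0038,-0.0162,0.0054,0,0.0017,-0.0004,0,-0.0038,-0.0162,0.0054,0,0.0017,-0.0004,0,-0.0038,-0.0162,0.0054,0,0.0017,-0.0004,0,-0.0038,-0.0162,0.0054]' | sed -n 4p
python3 - <<'E'
from h import *
where(); balls()
chain([(P(40,6,22),7)])
E
```

```text
contact_force: [-0.2, -0.1, -2.1]
blob 431 [ 84.6 -10.9 -76.2] [ 76. -18. -81.] [ 95.  -3. -73.]
blob 516 [ 82.9   7.4 -76.5] [ 75.  -2. -81.] [ 94.  17. -72.]
contact_force: [0.0, -0.5, -2.0]
t 28.45 toe rel jar 204.9 -18.3 z 54.7 world [ 493.7 -133.1   54.7] eul [90.  -0.9 21.9] F [ 0.  -0.5 -2. ]
blob 400 [ 85.  -11.4 -77.4] [ 77. -18. -81.] [ 95.  -3. -74.]
blob 377 [ 66.3 -11.2 -77.1] [ 60. -18. -81.] [ 75.  -3. -74.]
7 x 0.0015,-0.0003,0.0000,-0.0033,-0.0158,0.0055 | end [ 523.6 -218.6  131.4]
```

Balls now lie in line along the low side (x 85 and 66, y −11). Lowering over the ring.

Run:
```python
from h import *
chain([(P(25,8,20,back=9),8),(P(25,17,20,back=9),8),(P(25,26,20,back=9),16),(P(25,38,20,back=9),16)])
```

```text
8 x 0.0007,0.0000,0.0014,-0.0073,-0.0180,0.0034 | end [ 521.3 -216.5  119.2]
8 x 0.0021,-0.0005,-0.0002,-0.0039,-0.0185,0.0055 | end [ 521.3 -201.6  128.1]
16 x 0.0011,-0.0003,-0.0002,-0.0019,-0.0092,0.0028 | end [ 521.3 -185.   136.6]
16 x 0.0015,-0.0004,-0.0003,-0.0026,-0.0123,0.0037 | end [ 521.3 -161.   144.5]
```

```bash
python3 -m pendant '[0,0.0007,0,0.0014,-0.0073,-0.018,0.0034,0,0.0007,0,0.0014,-0.0073,-0.018,0.0034,0,0.0007,0,0.0014,-0.0073,-0.018,0.0034,0,0.0007,0,0.0014,-0.0073,-0.018,0.0034,0,0.0007,0,0.0014,-0.0073,-0.018,0.0034,0,0.0007,0,0.0014,-0.0073,-0.018,0.0034,0,0.0007,0,0.0014,-0.0073,-0.018,0.0034,0,0.0007,0,0.0014,-0.0073,-0.018,0.0034]' | sed -n 4p
python3 -m pendant '[0,0.0021,-0.0005,-0.0002,-0.0039,-0.0185,0.0055,0,0.0021,-0.0005,-0.0002,-0.0039,-0.0185,0.0055,0,0.0021,-0.0005,-0.0002,-0.0039,-0.0185,0.0055,0,0.0021,-0.0005,-0.0002,-0.0039,-0.0185,0.0055,0,0.0021,-0.0005,-0.0002,-0.0039,-0.0185,0.0055,0,0.0021,-0.0005,-0.0002,-0.0039,-0.0185,0.0055,0,0.0021,-0.0005,-0.0002,-0.0039,-0.0185,0.0055,0,0.0021,-0.0005,-0.0002,-0.0039,-0.0185,0.0055]' | sed -n 4p
python3 - <<'E'
from h import *
where(); c=balls(); cv2.imwrite('pics/w8.png',c['img'])
W=cloud(c); m=(W[...,2]>17)&(W[...,2]<26)&(abs(W[...,0]-510)<42)&(abs(W[...,1]+127)<42); Pp=W[m]
print('ring',len(Pp),Pp[:,:2].min(0),Pp[:,:2].max(0))
q,Q,o=cur(); Rs=Q@TS.T; g=q-19*Q[:,2]-Rs@GR; print('exit edge pt',g+Rs@(TOE+[0,-12,0]),'ball there',g+Rs@EX)
# seen toe edge: max scoop-frame x of floor points
L=(W-g)@Rs; k=(abs(L[...,1])<12)&(L[...,2]<-84)&(L[...,2]>-98)&(L[...,0]>60)&(L[...,0]<120); print('toe x seen',np.percentile(L[k][:,0],99.))
chain([(P(25,26,20,back=9),16)])
E
```

```text
contact_force: [-0.4, -0.1, -1.6]
contact_force: [0.3, 0.9, -1.5]
t 30.1 toe rel jar 204.1 -18.1 z 30.5 world [ 493.9 -133.9   30.5] eul [90. 17. 20.] F [ 0.3  0.9 -1.5]
blob 405 [ 85.3 -11.4 -77.3] [ 77. -18. -81.] [ 96.  -4. -74.]
blob 373 [ 66.5 -11.2 -76.9] [ 60. -18. -81.] [ 75.  -4. -74.]
ring 3564 [ 473.17540308 -159.05935346] [545.10498094 -87.73722768]
exit edge pt [ 505.24372467 -134.37662609   26.99389661] ball there [ 509.34690245 -131.0779815    37.77805547]
toe x seen 104.81436472890626
16 x 0.0011,-0.0003,-0.0002,-0.0019,-0.0092,0.0027 | end [ 521.3 -185.   136.6]
```

```bash
python3 -m pendant '[0,0.0011,-0.0003,-0.0002,-0.0019,-0.0092,0.0028,0,0.0011,-0.0003,-0.0002,-0.0019,-0.0092,0.0028,0,0.0011,-0.0003,-0.0002,-0.0019,-0.0092,0.0028,0,0.0011,-0.0003,-0.0002,-0.0019,-0.0092,0.0028,0,0.0011,-0.0003,-0.0002,-0.0019,-0.0092,0.0028,0,0.0011,-0.0003,-0.0002,-0.0019,-0.0092,0.0028,0,0.0011,-0.0003,-0.0002,-0.0019,-0.0092,0.0028,0,0.0011,-0.0003,-0.0002,-0.0019,-0.0092,0.0028]' | sed -n 4p
python3 - <<'E'
from h import *
where(); c=balls()
E
```

```text
contact_force: [0.3, 0.6, -1.4]
t 30.95 toe rel jar 204.5 -18.2 z 29.9 world [ 493.8 -133.5   29.9] eul [89.9 21.4 20. ] F [ 0.3  0.6 -1.4]
blob 546 [ 96.2 -12.3 -73.4] [ 89. -21. -81.] [107.  -4. -69.]
```

```bash
python3 -m pendant '[0,0.0011,-0.0003,-0.0002,-0.0019,-0.0092,0.0028,0,0.0011,-0.0003,-0.0002,-0.0019,-0.0092,0.0028,0,0.0011,-0.0003,-0.0002,-0.0019,-0.0092,0.0028,0,0.0011,-0.0003,-0.0002,-0.0019,-0.0092,0.0028,0,0.0011,-0.0003,-0.0002,-0.0019,-0.0092,0.0028,0,0.0011,-0.0003,-0.0002,-0.0019,-0.0092,0.0028,0,0.0011,-0.0003,-0.0002,-0.0019,-0.0092,0.0028,0,0.0011,-0.0003,-0.0002,-0.0019,-0.0092,0.0028]' | sed -n 4p
python3 - <<'E'
from h import *
where(); c=balls(); cv2.imwrite('pics/w9.png',c['img'])
W=cloud(c)
m=(np.hypot(W[...,0]-509.2,W[...,1]+125.5)<17); Z=W[m]; 
print('bore pts',len(Z)); 
for lo,hi in [(-5,4),(4,12),(12,18),(18,24),(24,32),(32,45),(45,80)]:
    k=(Z[:,2]>=lo)&(Z[:,2]<hi); print(lo,hi,k.sum(),Z[k].mean(0).round(1) if k.any() else '')
for n in ['scene','side']:
    W=cloud(cam(n)); m=(abs(W[...,0]-510)<90)&(abs(W[...,1]+120)<90)&(W[...,2]>8)&(W[...,2]<18.5)&(np.hypot(W[...,0]-509,W[...,1]+126)>42); print(n,'stray',m.sum(),W[m].mean(0) if m.any() else '')
E
```

```text
contact_force: [-0.4, -0.6, -1.6]
t 31.8 toe rel jar 204.7 -18.3 z 29.2 world [ 493.7 -133.3   29.2] eul [89.9 25.9 20. ] F [-0.4 -0.6 -1.6]
blob 337 [112.2 -14.8 -77.1] [105. -21. -81.] [122.  -7. -73.]
bore pts 1363
-5 4 346 [ 5.148e+02 -1.278e+02  2.000e-01]
4 12 15 [ 521.  -119.4   10.4]
12 18 139 [ 515.6 -115.2   15.9]
18 24 118 [ 513.  -114.3   19.2]
24 32 358 [ 511.6 -133.7   29.6]
32 45 387 [ 511.6 -127.5   34.4]
45 80 0 
scene stray 19 [428.60236487 -43.71112801  14.08244315]
side stray 20 [428.73069148 -45.54385668  14.09946597]
```

Run:
```python
from h import *
where(); c=balls()
q,Q,o=cur()
print(ray and '')
chain([((q+[0,0,1.0],Q),2),((q+[0,-10,3],Q),6),((q+[0,-45,14],Q),8)],(q,Q))
W=cloud(c); m=(np.hypot(W[...,0]-509.2,W[...,1]+125.5)<18)&(W[...,2]>27)&(W[...,2]<45); Z=W[m]; t=Z[Z[:,2]>np.percentile(Z[:,2],90)]; print('top',t.mean(0))
```

```text
t 31.95 toe rel jar 204.9 -18.3 z 29.3 world [ 493.7 -133.1   29.3] eul [89.9 25.9 20. ] F [ 0.2 -0.5 -2.1]
blob 362 [112.3 -14.5 -76.7] [105. -21. -81.] [123.  -7. -73.]

2 x 0.0001,-0.0002,-0.0005,0.0000,0.0000,0.0000 | end [ 520.9 -185.7  136.5]
6 x -0.0016,0.0001,-0.0006,0.0000,0.0000,0.0000 | end [ 520.9 -195.7  138.5]
8 x -0.0041,0.0002,-0.0021,0.0000,0.0000,0.0000 | end [ 520.9 -230.7  149.5]
top [ 511.73802005 -126.73202596   36.64437877]
```

```bash
python3 -m pendant '[0,0.0001,-0.0002,-0.0003,0,0,0,0,-0.0016,0.0001,-0.0006,0,0,0,0,-0.0016,0.0001,-0.0006,0,0,0,0,-0.0016,0.0001,-0.0006,0,0,0,0,-0.0016,0.0001,-0.0006,0,0,0,0,-0.0016,0.0001,-0.0006,0,0,0,0,-0.0016,0.0001,-0.0006,0,0,0,0,0,0,0,0,0,0]' | sed -n 4p
python3 - <<'E'
from h import *
where(); c=balls(); cv2.imwrite('pics/w10.png',c['img'])
W=cloud(c); m=(np.hypot(W[...,0]-509.2,W[...,1]+125.5)<18)&(W[...,2]>24)&(W[...,2]<45); Z=W[m]; print(len(Z))
if len(Z)>10: t=Z[Z[:,2]>np.percentile(Z[:,2],90)]; print('top',t.mean(0))
E
```

```text
contact_force: [0.6, -0.9, -1.3]
t 32.8 toe rel jar 194.4 -18.7 z 31.5 world [ 493.3 -143.6   31.5] eul [89.9 25.9 20. ] F [ 0.6 -0.9 -1.3]
394
top [ 509.09598529 -133.18185408   29.5456012 ]
```

Second ball has settled in the bore (top at z≈29.5, as expected for the stacked pair). Backing off and heading to the mat.

```bash
python3 -m pendant '[0,-0.0041,0.0002,-0.0021,0,0,0,0,-0.0041,0.0002,-0.0021,0,0,0,0,-0.0041,0.0002,-0.0021,0,0,0,0,-0.0041,0.0002,-0.0021,0,0,0,0,-0.0041,0.0002,-0.0031,0,0,0,0,-0.0021,0.0002,-0.006,0,0,0,0,0,0,-0.01,0,0,0,0,0,0,-0.01,0,0,0]' | sed -n 4p
python3 - <<'E'
from h import *
where(); q,Q,o=cur()
p1=q+[0,-10,50]
F=lambda z:tool((506,60.5,z),FOOT,62,0)
chain([((p1,Q),8),(F(75),24),(F(12),8)])
E
```

```text
contact_force: [0.1, -0.2, -1.5]
t 33.65 toe rel jar 165.7 -11.2 z 64.5 world [ 500.8 -172.3   64.5] eul [89.9 25.9 20. ] F [ 0.1 -0.2 -1.5]
8 x -0.0004,-0.0017,-0.0061,0.0000,0.0000,0.0000 | end [ 528.  -234.8  220.8]
24 x 0.0074,-0.0045,0.0063,-0.0172,0.0217,0.0081 | end [478.1   6.6 158.8]
8 x -0.0045,-0.0000,0.0065,-0.0000,0.0000,-0.0000 | end [478.1   6.6  95.8]
```

```bash
python3 -m pendant '[0,-0.0004,-0.0017,-0.0061,0,0,0,0,-0.0004,-0.0017,-0.0061,0,0,0,0,-0.0004,-0.0017,-0.0061,0,0,0,0,-0.0004,-0.0017,-0.0061,0,0,0,0,-0.0004,-0.0017,-0.0061,0,0,0,0,-0.0004,-0.0017,-0.0061,0,0,0,0,-0.0004,-0.0017,-0.0061,0,0,0,0,-0.0004,-0.0017,-0.0061,0,0,0]' | sed -n 4p
python3 -m pendant '[0,0.0074,-0.0045,0.0063,-0.0172,0.0217,0.0081,0,0.0074,-0.0045,0.0063,-0.0172,0.0217,0.0081,0,0.0074,-0.0045,0.0063,-0.0172,0.0217,0.0081,0,0.0074,-0.0045,0.0063,-0.0172,0.0217,0.0081,0,0.0074,-0.0045,0.0063,-0.0172,0.0217,0.0081,0,0.0074,-0.0045,0.0063,-0.0172,0.0217,0.0081,0,0.0074,-0.0045,0.0063,-0.0172,0.0217,0.0081,0,0.0074,-0.0045,0.0063,-0.0172,0.0217,0.0081]' | sed -n 2,4p
python3 -m pendant '[0,0.0074,-0.0045,0.0063,-0.0172,0.0217,0.0081,0,0.0074,-0.0045,0.0063,-0.0172,0.0217,0.0081,0,0.0074,-0.0045,0.0063,-0.0172,0.0217,0.0081,0,0.0074,-0.0045,0.0063,-0.0172,0.0217,0.0081,0,0.0074,-0.0045,0.0063,-0.0172,0.0217,0.0081,0,0.0074,-0.0045,0.0063,-0.0172,0.0217,0.0081,0,0.0074,-0.0045,0.0063,-0.0172,0.0217,0.0081,0,0.0074,-0.0045,0.0063,-0.0172,0.0217,0.0081]' | sed -n 2,4p
python3 -m pendant '[0,0.0074,-0.0045,0.0063,-0.0172,0.0217,0.0081,0,0.0074,-0.0045,0.0063,-0.0172,0.0217,0.0081,0,0.0074,-0.0045,0.0063,-0.0172,0.0217,0.0081,0,0.0074,-0.0045,0.0063,-0.0172,0.0217,0.0081,0,0.0074,-0.0045,0.0063,-0.0172,0.0217,0.0081,0,0.0074,-0.0045,0.0063,-0.0172,0.0217,0.0081,0,0.0074,-0.0045,0.0063,-0.0172,0.0217,0.0081,0,0.0074,-0.0045,0.0063,-0.0172,0.0217,0.0081]' | sed -n 2,4p
python3 - <<'E'
from h import *
where(); q,Q,o=cur()
F=lambda z:tool((506,60.5,z),FOOT,62,0)
chain([(F(12),8),(F(3.5),8)])
c=cam('wrist'); cv2.imwrite('pics/w11.png',c['img'])
W=cloud(c); Rs=Q@TS.T; g=q-19*Q[:,2]-Rs@GR; L=(W-g)@Rs
k=(L[...,2]>-98)&(L[...,2]<-86)&(L[...,0]>50)&(L[...,0]<120)&(abs(L[...,1])<26); print('bowl seen x',np.percentile(L[k][:,0],[1,99]),'y',np.percentile(L[k][:,1],[1,99]))
hsv=cv2.cvtColor(c['img'],cv2.COLOR_BGR2HSV); m=cv2.inRange(hsv,(5,100,100),(25,255,255)); m&=((abs(W[...,0]-506)<75)&(abs(W[...,1]-60)<75)).astype(np.uint8)*255
pts=W[(m>0)][:,:2]; print('mat',cv2.minEnclosingCircle(pts.astype(np.float32)))
E
```

```text
contact_force: [0.2, -0.3, -2.7]
tcp_pos: [497.6, -159.0, 192.8]
eef_rot: [-2.942, -0.279, 1.261]
contact_force: [-1.1, -0.4, -1.8]
tcp_pos: [481.6, -77.8, 171.5]
eef_rot: [-3.046, -0.441, 1.165]
contact_force: [-0.6, -0.2, -1.5]
tcp_pos: [479.2, 6.7, 158.7]
eef_rot: [3.141, -0.612, 1.082]
contact_force: [-0.5, 0.3, -1.0]
t 36.85 toe rel jar 427.7 10.7 z 81.1 world [522.7  89.7  81.1] eul [61.9 -0.1 -0. ] F [-0.5  0.3 -1. ]
8 x -0.0046,-0.0001,0.0064,0.0002,-0.0001,-0.0000 | end [478.1   6.6  95.8]
8 x -0.0006,-0.0000,0.0009,-0.0000,0.0000,-0.0000 | end [478.1   6.6  87.3]
bowl seen x [ 55.42725243 105.30737978] y [-22.20885169  20.8952376 ]
mat ((496.74456787109375, 45.23355484008789), 71.32061767578125)
```

```bash
python3 -m pendant '[0,-0.0046,-0.0001,0.0064,0,0,0,0,-0.0046,-0.0001,0.0064,0,0,0,0,-0.0046,-0.0001,0.0064,0,0,0,0,-0.0046,-0.0001,0.0064,0,0,0,0,-0.0046,-0.0001,0.0064,0,0,0,0,-0.0046,-0.0001,0.0064,0,0,0,0,-0.0046,-0.0001,0.0064,0,0,0,0,-0.0046,-0.0001,0.0064,0,0,0]' | sed -n 4p
python3 -m pendant '[0,-0.0006,0,0.0009,0,0,0,0,-0.0006,0,0.0009,0,0,0,0,-0.0006,0,0.0009,0,0,0,0,-0.0006,0,0.0009,0,0,0,0,-0.0006,0,0.0009,0,0,0,0,-0.0006,0,0.0009,0,0,0,0,-0.0006,0,0.0009,0,0,0,0,0,0,0,0,0,0]' | sed -n 4p
python3 - <<'E'
from h import *
where(); q,Q,o=cur(); print('foot z',(q-19*Q[:,2]+Q@TS.T@(FOOT-GR)).round(1))
E
```

```text
contact_force: [-1.0, 0.0, -2.2]
contact_force: [-0.1, -0.6, -1.3]
t 38.5 toe rel jar 427.5 9.4 z 10.1 world [521.4  89.5  10.1] eul [62. -0.  0.] F [-0.1 -0.6 -1.3]
foot z [505.9  60.5   3.8]
```

Lower by small steps until it touches.

```bash
python3 -m pendant '[0,-0.0003,0,0.0004,0,0,0,0,-0.0003,0,0.0004,0,0,0,0,0,0,0,0,0,0,0,0,0,0,0,0,0,0,0,0,0,0,0,0,0,0,0,0,0,0,0,0,0,0,0,0,0,0,0,0,0,0,0,0,0]' | sed -n 4p
python3 -c "from h import *
where()"
```

```text
contact_force: [-0.1, 0.2, -2.0]
t 39.3 toe rel jar 427.4 9.4 z 9.1 world [521.4  89.4   9.1] eul [62. -0.  0.] F [-0.1  0.2 -2. ]
```

```bash
python3 -m pendant '[0,-0.0003,0,0.0004,0,0,0,0,-0.0003,0,0.0004,0,0,0,0,0,0,0,0,0,0,0,0,0,0,0,0,0,0,0,0,0,0,0,0,0,0,0,0,0,0,0,0,0,0,0,0,0,0,0,0,0,0,0,0,0]' | sed -n 4p
python3 -c "from h import *
where()"
```

```text
contact_force: [-5.4, -5.4, 12.1]
t 40.1 toe rel jar 427.4 9.5 z 9.0 world [521.5  89.4   9. ] eul [62.  -0.1 -0. ] F [-5.4 -5.4 12.1]
```

```bash
python3 -m pendant '[0,0.0002,0,-0.0003,0,0,0,0,0,0,0,0,0,0,1,0,0,0,0,0,0,1,0,0,0,0,0,0,1,0,0,0,0,0,0,1,0,0,0,0,0,0,1,0,0,0,0,0,0,1,0,0,0,0,0,0]' | sed -n 4,6p
python3 -m pendant '[1,0,0,0,0,0,0,1,0,0,0,0,0,0,1,0,0,-0.005,0,0,0,1,0,0,-0.01,0,0,0,1,0,0,-0.02,0,0,0,1,0,0,-0.02,0,0,0,1,0,0,-0.02,0,0,0,1,0,0,-0.02,0,0,0]' | sed -n 2,6p
python3 -m pendant '[1,0,0,-0.02,0,0,0,1,0,0,-0.02,0,0,0,1,0,0,-0.02,0,0,0,1,0,0,-0.01,0,0,0,1,0,0,0,0,0,0,1,0,0,0,0,0,0,1,0,0,0,0,0,0,1,0,0,0,0,0,0]' | sed -n 1,6p
python3 - <<'E'
from h import *
from scipy.optimize import least_squares
c=cam('wrist'); cv2.imwrite('pics/w12.png',c['img'])
Rz=Ro.from_euler('Z',62,degrees=True).as_matrix()
for n,l in [('htop',[-20.6,0,29.5]),('toeL',TOE+[0,17,0]),('toeR',TOE-[0,17,0])]: print(n,proj(c,np.array([506,60.5,3])+Rz@(np.array(l)-FOOT)).round(1),end=' ')
hsv=cv2.cvtColor(c['img'],cv2.COLOR_BGR2HSV)
m=cv2.inRange(hsv,(5,100,100),(25,255,255)); W0=cloud(c)
b=(hsv[...,1]<60)&(hsv[...,2]>100)&(np.hypot(W0[...,0]-506,W0[...,1]-60)<50)
k=max(cv2.findContours(b.astype(np.uint8),0,1)[0],key=cv2.contourArea);print('bowl',cv2.boundingRect(k),cv2.minAreaRect(k),W0[b].mean(0).round(1))
for n in ['scene','side']:
    c=cam(n); cv2.imwrite(f'pics/{n}9.png',c['img']); W=cloud(c); hsv=cv2.cvtColor(c['img'],cv2.COLOR_BGR2HSV)
    P0=W[(np.hypot(W[...,0]-509,W[...,1]+126)<19)]; 
    print(n,'bore z hist',np.histogram(P0[:,2],[-5,5,12,18,24,28,34])[0], P0[P0[:,2]>26].mean(0).round(1))
    m=(abs(W[...,0]-512)<60)&(abs(W[...,1]+338)<60)&(W[...,2]>81)&(W[...,2]<92); P=W[m][:,:2]
    print(' jar',least_squares(lambda s:np.hypot(*(P-s[:2]).T)-42,[512,-338],loss='soft_l1').x.round(1))
    P=W[(abs(W[...,0]-509)<42)&(abs(W[...,1]+126)<42)&(W[...,2]>19)&(W[...,2]<25)][:,:2]; print(' ring',cv2.minEnclosingCircle(P.astype(np.float32)))
E
```

```text
contact_force: [0.6, 0.1, -0.1]
gripper_width: 0.665
grip_force: 0.0
tcp_pos: [451.9, -42.5, 165.1]
eef_rot: [-3.141, -0.611, 1.081]
contact_force: [-0.7, -1.2, -0.0]
gripper_width: 0.998
grip_force: 0.0
time: 42.5
tcp_pos: [433.2, -76.5, 220.6]
eef_rot: [-3.139, -0.612, 1.08]
contact_force: [0.2, 0.8, 0.3]
gripper_width: 1.0
grip_force: 0.0
htop [283.6 215.6] toeL [269.8 146.8] toeR [298.3 146.8] bowl (263, 148, 44, 41) ((284.5, 168.0), (40.0, 43.0), 90.0) [509.   63.8  10.8]
scene bore z hist [ 0  5 23 41 18  2] [ 507.1 -137.1   27. ]
 jar [ 510.7 -338. ]
 ring ((506.65020751953125, -127.4922866821289), 37.19169235229492)
side bore z hist [15  5 15 24 18  4] [ 507.6 -137.7   27.8]
 jar [ 512.9 -338.1]
 ring ((509.7775573730469, -127.9556655883789), 36.24306106567383)
```

```bash
python3 -c "
from workcell import close_job
print(close_job())"
```

```text
the job is handed in; nothing more can be done
None
```

The job is handed in at about 42.6 s: by the last depth readings both balls are in the ring's bore, the scoop stands free in the middle of the cork mat, and the jar and ring are where they were to within about 2 mm; I did not re-check the other bystanders by camera at the end.

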